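# Put the cigar capping tools back in their fitted holders

### The job

The capping is done: tidy the tools into the wooden holders that were made for them. Stand the gum jar in its wide stand and put its lid squarely on the jar so the gum does not dry, stand each of the two brass cap punches upright in the cup bored for its size, and lay the brush along its rest, between the pins at both ends and with its middle over the rest. Do not tip the jar over, and leave the ring gauge where it lies.

Things in the scene. Friction and masses are not known exactly. Their poses are not given: they have to be found in the camera images.
- gum_jar: Open glass jar half full of white gum, 51 mm across, 65 mm high, straight sides to 46 mm up, with a round mouth on top. Origin: centre of its underside, z up when upright, 0 on the bench. Grip it round the body. At the start it stands on the bench without its lid; it weighs about 0.11 kg.
- jar_lid: Yellow round lid of the gum jar, 42 mm across, 12 mm high, lying on the bench right way up (flat top upward). Origin: centre of its underside, z up when upright, 0 on the bench. On the jar it simply rests on the rim, its underside 65 mm above the jar's underside; it does not screw or snap.
- small_punch: The smaller of two brass-coloured cap punches standing upright: 49 mm high, its top collar 21 mm across (about the top 9 mm), tapering to a narrower foot. Origin: centre of its underside, z up when upright, 0 on the bench. 
- large_punch: The larger of two brass-coloured cap punches standing upright: 55 mm high, its top collar 33 mm across (the top 12 mm), tapering below from 30 to 27 mm at the foot. Origin: centre of its underside, z up when upright, 0 on the bench. 
- gum_brush: Thin brush lying flat, 161 mm long, 11 mm wide and 11 mm thick, orange handle, pale ferrule and brown bristles at one end; it may lie in its rest either way round. Origin: middle of its length, on its underside; its y axis runs along it, z up.
- jar_stand: Turned wooden stand for the jar, the widest and lowest of the three round holders: 76 mm across, 16 mm high, fixed. Recess 58 mm across, flaring over its top 8 mm to 70 mm at the mouth; its floor is 6 mm above the bench. Origin: centre of its underside, at bench height. Behind all holders stand stacked cigar bundles: from x + y = 0.89 m on, 0.27 m high, farther left 0.37 m.
- small_cup: Turned wooden cup for the small punch, the smallest of the three round holders: 42 mm across, 20 mm high, fixed. Bore 23 mm, flaring over the top 8 mm to 35 mm; its floor is 6 mm above the bench. Origin: centre of its underside, at bench height.
- large_cup: Turned wooden cup for the large punch, the middle one in width of the three round holders: 54 mm across, 20 mm high, fixed. Bore 35 mm, flaring over the top 8 mm to 47 mm; its floor is 6 mm above the bench. Origin: centre of its underside, at bench height. The bench ends on the right in an upright board up to 0.15 m high, from x - y = 0.74 m on.
- brush_rest: Wooden brush rest, fixed, right of the iron cutter (its raised lever is 0.2 m high): strip 36 x 100 mm, 8 mm high, with two cross blocks 74 mm apart between centres (60 mm free between them), each with two splayed brass pins up to 40 mm high. The brush lies on the blocks, 21 mm above the bench, between the pins: 17 mm gap there, 30 mm at the tips. Origin: centre of its underside; y runs along it.
- ring_gauge: Not to be moved: flat wooden ring gauge with four holes, 170 x 55 x 10 mm, lying at the back right, in front of the mug. Origin: middle of its underside. Its x axis runs along it.
There are look-alikes about, which are no part of the job. Several things have the shape of the large_punch; the one meant has the colours described above.

How it is judged:
By the outcome, as a careful person would: the job done as asked, in the order asked, and still so for the second after the job is handed in, with the robot touching nothing.
It also fails if it takes over 109 s, if anything falls off the work surface, if the arm or the gripper's body presses on something with over 40 N, if the wrist force passes 120 N, or if a joint passes its speed limit or range.

### The arm

A 6-joint arm with a two-finger parallel gripper is mounted at the origin on a cart in front of the work surface, level with it; the furniture and walls round the work are solid. World frame = base frame: x ahead of the robot, y to its left, z up, the work surface at z = 0. Lengths are in mm, angles in rad, forces in N, time in s.
With the tool pointing down it reaches from about 275 to 750 mm from the base axis. Payload 10.2 kg.
Tool frame: the origin (TCP) lies midway between the tips of the shut fingers; the grasp point (between the pads) lies 19 mm behind it (ctrl.grip_depth is the distance from the TCP to the grasp point, in mm); y points along the fingers, x is the direction in which the jaws open and shut, and the axes are right-handed (so a half turn about y gives the same grasp; the last joint's range is limited). The gripper opens to 85 mm and grips with 20 to 120 N. Pads are 22 mm wide; open, the fingers measure 114 mm over their backs; the gripper's body (76 mm by 85 mm) begins 54 mm behind the grasp point. The pads swing forward as they close: fully open they stand 13 mm farther back than shut.
Start: joints at [-1.518, 0.313, 1.498, -0, 1.331, -0.223], TCP at [142.953, -505.169, 231.294] pointing down, gripper open.
Joint ranges: [-2.94, 2.94], [-0.97, 2.17], [0.19, 2.56], [-1.23, 4.37], [0.02, 3.11], [-2.88, 2.88]. Speed limits (rad/s): [2.39, 2.39, 3.01, 3.14, 3.14, 3.14].

### API

Orientations are given as a unit quaternion [w, x, y, z].
In Python, from rig import ctrl gives the robot as it stands. The module is installed in compiled form; this text tells all that it offers.
- The arm moves only by the tool drive_tool, never from a script. Its arguments are lists of equal length, an entry for each row: "gripper": the closure, from 0 (fully open) to 1 (shut); "offset": the shift along the tool's x, y, z in m, a list of three; "turn": the turn about the tool's y in degrees. In form: {"gripper": [gripper, ...], "offset": [[tx, ty, tz], ...], "turn": [turn, ...]}. A call has 1 to 20 rows; each row shifts and turns the commanded pose from where the row before left it, along the tool's axes as they then stand; what a row does not reach is not made up. A row lasts 1/12 s, in which the tool goes at most 41.7 mm and 7.16 degrees, less where a joint would pass 70% of its speed; a pose out of reach is approached as far as the arm can. A call is refused whole if a number of a shift passes 0.0417 or a number of a turn 7.16, either way. A call with a gripper value outside its range is refused whole. The fingers move at their own pace and stop on an object; "force" is the grip in N (left out, the last holds). Time passes only in rows, so rows that do not move let the fingers close. It gives the time, the measured TCP pose, the force and the opening at its end, in the units of the state.
- ctrl.sense(): the state, without advancing time (a new reading comes with each control period).
- ctrl.capture(name): name is "scene" or "top" or "wrist"; returns (picture, depth): 400x640x3 uint8, red, green, blue; 400x640 float32, mm along the optical axis (not along the pixel's ray), 0 where there is no reading.
- ctrl.camera_params(name): a dict with "fovy" (degrees; the focal length in pixels is half the picture's height over the tangent of half this angle, whatever the lens; pixels are square), "cx", "cy" (the principal point, pixels), "distortion" ([k1, k2, p1, p2, k3] as OpenCV has them; the pictures are not rectified), "view" (4x4, takes a point from world to camera coordinates); the wrist camera has in their place "tool_from_camera" (4x4, takes a point from camera to tool coordinates, whose origin is the TCP and whose axes are the tool frame's). Camera axes: x right, y down, z forward; pixel columns grow to the right and rows downward; lengths in mm; the calibration is good to about 2 mm. A picture is of the moment at which its call begins: read the wrist's pose just before it. camera_params takes no time and is no camera call.
- ctrl.finish_job(): hands the job in, once; it reports no verdict.
Trained networks look in the newest picture that a camera, given by its name, has taken for a name from the list of things; names that differ only in an ending like _2 or _b are one class to them, and where a whole thing is asked for, a point or a joint stands for the part that bears it (a point fixed in the world has none). Each returns a list of dicts, best first, with "score" (0 to 1); they miss things now and then, are a little off and sometimes report something else, mostly with a low value. They report only what shows in the picture. A call takes as long as a camera call. They do not tell look-alikes from the thing itself.
- ctrl.boxes_of(camera, query): "centre" ([x, y, z] in mm, in the coordinates of the camera as it stood for that picture, good to about 4 mm: the middle of the surface that is visible of it).
- ctrl.regions_of(camera, query): "mask" (400x640 bool, what is visible of it).
- ctrl.pinpoint(camera, query): "centre" ([x, y, z] in mm, in the coordinates of the camera as it stood for that picture, good to about 4 mm: a listed point, or the origin of a listed thing).
The state is a dict: "time_s": time; "joints": joint angles; "dq": joint speeds; "tau": joint torques, N m; "eef_pos": TCP position; "ee_rot": TCP orientation; "force": force on the tool from outside, world axes, zero at the start; "wrist_torque": the same for the moment, N m; "grip_width": opening from 0.0 (shut) to 1.0 (fully open).
Only numpy, scipy, OpenCV 4.12 (cv2) and the standard library are available. Lean on these libraries where they do the work, as an engineer would, in place of code of your own. Each camera call takes 0.05 s, during which the arm holds its last target.

## Working session

There is one attempt and no reset: what is moved stays moved. The work goes in short steps, Python scripts to look and compute and a tool call to move; the robot and the scene stay as the last step left them, time stands still between calls to the robot, and variables do not carry over. Pictures are saved under pics/ and viewed, and the job is handed in when it is done.

Besides the shell and the picture viewer there is one more tool, called after ">>>" as name([rows], argument=value, ...), one row to a line, values as JSON. drive_tool: Moves the arm, as the interface text tells. Its arguments: {"type":"object","properties":{"gripper":{"type":"array","items":{"type":"number"}},"offset":{"type":"array","items":{"type":"array","items":{"type":"number"}}},"turn":{"type":"array","items":{"type":"number"}},"force":{"type":"number"}},"required":["gripper","offset","turn"]}

```bash
mkdir -p pics; ls; python3 - <<'E'
from rig import ctrl
import cv2,numpy as np
print(ctrl.sense(), ctrl.grip_depth)
for n in ["scene","top","wrist"]:
    p=ctrl.camera_params(n); print(n,p)
    im,d=ctrl.capture(n); cv2.imwrite(f"pics/{n}0.png",im[:,:,::-1]); np.savez(f"pics/{n}0.npz",im=im,d=d)
E
```

```text
pics
{'time_s': 0.0, 'joints': array([-1.51841367e+00,  3.13460120e-01,  1.49845379e+00, -4.62723641e-06,
        1.33100787e+00, -2.23395499e-01]), 'dq': array([-0.00069873, -0.00103255,  0.00038771,  0.00017162,  0.00021509,
        0.0005609 ]), 'tau': array([-5.91250828e-04, -4.12270367e+01, -2.59749180e+01, -2.12409213e-04,
        4.04027553e-03,  2.14050840e-05]), 'eef_pos': array([ 142.93047608, -504.89352524,  230.72361514]), 'ee_rot': array([ 0.56433898, -0.56362214,  0.42683141, -0.4262236 ]), 'force': array([-0.27137508, -0.06878584, -0.02782865]), 'wrist_torque': array([-0.0521372 , -0.02195825, -0.05078751]), 'grip_width': 1.0020841008061607} 18.700000000000003
scene {'fovy': 55.806829597179295, 'cx': 321.6329608241602, 'cy': 195.05885437986285, 'distortion': array([-0.04613075,  0.        ,  0.        ,  0.        ,  0.        ]), 'view': array([[-6.90586446e-01, -7.22952994e-01, -2.07202327e-02,
         4.99350297e+02],
       [-3.12104276e-01,  3.23730727e-01, -8.93190538e-01,
         1.65909921e+02],
       [ 6.52442550e-01, -6.10358406e-01, -4.49200774e-01,
     
[... 463 characters left out ...]
 [ 1.16850664e-01,  1.17776201e-02, -9.93079659e-01,
         8.11718539e+02],
       [ 0.00000000e+00,  0.00000000e+00,  0.00000000e+00,
         1.00000000e+00]])}
wrist {'fovy': 64.64797066815997, 'cx': 317.1056551478509, 'cy': 202.19781924298138, 'distortion': array([-0.05228677,  0.        ,  0.        ,  0.        ,  0.        ]), 'tool_from_camera': array([[ 9.99999322e-01, -1.08108978e-03, -4.32599999e-04,
         1.59863525e-01],
       [ 1.22695069e-04, -2.71616363e-01,  9.62405599e-01,
        -1.44999348e+02],
       [-1.15794810e-03, -9.62404999e-01, -2.71616046e-01,
         6.84986281e+01],
       [ 0.00000000e+00,  0.00000000e+00,  0.00000000e+00,
         1.00000000e+00]])}
```

View pics/scene0.png

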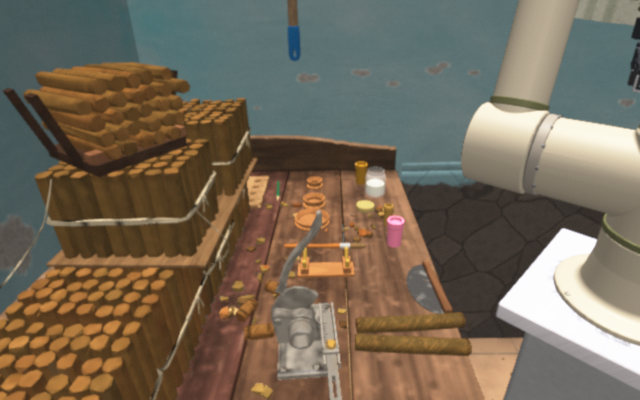

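View pics/top0.png

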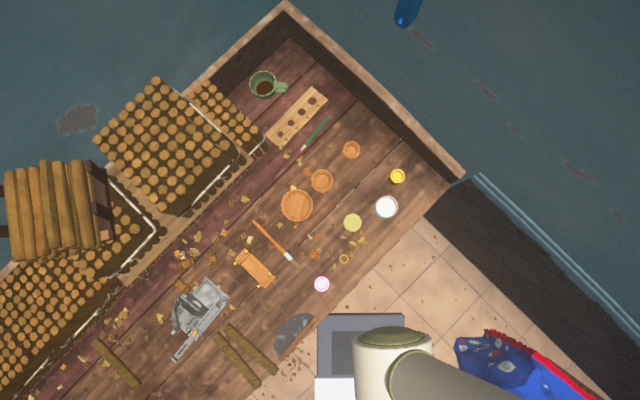

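View pics/wrist0.png

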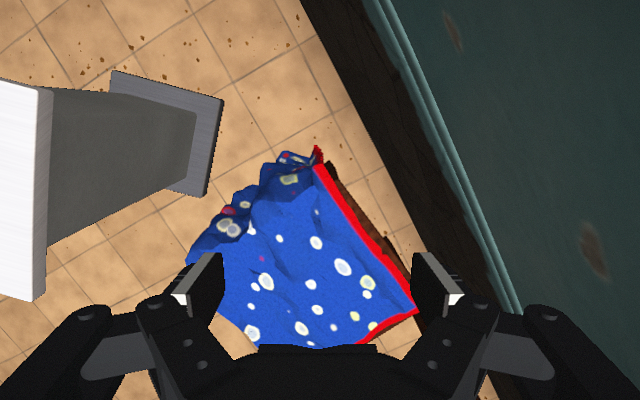

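```bash
cat > h.py <<'E'
from rig import ctrl
import cv2,numpy as np
from scipy.spatial.transform import Rotation as R
def K(p,h=400):
    f=h/2/np.tan(np.radians(p["fovy"])/2); return np.array([[f,0,p["cx"]],[0,f,p["cy"]],[0,0,1]])
def world_from_cam(n,s=None):
    p=ctrl.camera_params(n)
    if n!="wrist": return np.linalg.inv(p["view"])
    s=s or ctrl.sense()
    T=np.eye(4); q=s["ee_rot"]; T[:3,:3]=R.from_quat([q[1],q[2],q[3],q[0]]).as_matrix(); T[:3,3]=s["eef_pos"]
    return T@p["tool_from_camera"]
def cloud(n,d,T):
    p=ctrl.camera_params(n); v,u=np.mgrid[0:400,0:640]
    uv=cv2.undistortPoints(np.stack([u.ravel(),v.ravel()],1).astype(np.float32)[:,None],K(p),p["distortion"])[:,0]
    z=d.ravel(); P=np.stack([uv[:,0]*z,uv[:,1]*z,z,np.ones_like(z)],1)@T.T
    P=P[:,:3].reshape(400,640,3); P[d==0]=np.nan; return P
def ray(n,u,v,z,T):
    """world point where pixel ray hits height z"""
    p=ctrl.camera_params(n); a=cv2.undistortPoints(np.array([[[u,v]]],float),K(p),p["distortion"])[0,0]
    dr=T[:3,:3]@np.array([a[0],a[1],1]); o=T[:3,3]; return o+dr*(z-o[2])/dr[2]
def snap(n,name):
    s=ctrl.sense(); T=world_from_cam(n,s); im,d=ctrl.capture(n); cv2.imwrite(f"pics/{name}.png",im[:,:,::-1]); np.savez(f"pics/{name}.npz",im=im,d=d,T=T); return im,d,T
E
python3 - <<'E'
from h import *
d=np.load("pics/top0.npz"); T=world_from_cam("top")
ctrl.capture("top")
import json
for q in ["gum_jar","jar_lid","small_punch","large_punch","gum_brush","jar_stand","small_cup","large_cup","brush_rest","ring_gauge"]:
    r=ctrl.pinpoint("top",q)
    for x in r[:5]: 
        c=np.array(x["centre"]); p=T@np.r_[c,1]; uv=cv2.projectPoints(c[None],np.zeros(3),np.zeros(3),K(ctrl.camera_params("top")),ctrl.camera_params("top")["distortion"])[0].ravel()
        print(q,round(x["score"],2),p[:3].round(0),uv.round())
im=cv2.resize(d["im"][140:300,260:460],None,fx=4,fy=3.7*4/3.7,interpolation=cv2.INTER_CUBIC)[:600,:800]
cv2.imwrite("pics/topcrop.png",im[:,:,::-1])
print(ctrl.sense()["time_s"])
E
```

```text
gum_jar 0.93 [540.  -8.  -1.] [384. 208.]
jar_lid 0.83 [502.  68.  -2.] [352. 224.]
jar_lid 0.33 [548. 197.  -1.] [297. 205.]
small_punch 0.63 [423.  98.   0.] [340. 258.]
large_punch 0.79 [606. -31.  -2.] [392. 180.]
large_punch 0.52 [368. 144.  -3.] [321. 281.]
gum_brush 0.77 [453. 247.   2.] [276. 245.]
jar_stand 0.88 [548. 201.   2.] [296. 205.]
jar_stand 0.66 [605. -33.   1.] [393. 180.]
small_cup 0.6 [680.  68.   1.] [351. 150.]
large_cup 0.67 [606. 141.  -2.] [321. 181.]
brush_rest 0.83 [407. 299.   4.] [254. 265.]
ring_gauge 0.69 [761. 203.   1.] [295. 119.]
0.7
```

View pics/topcrop.png

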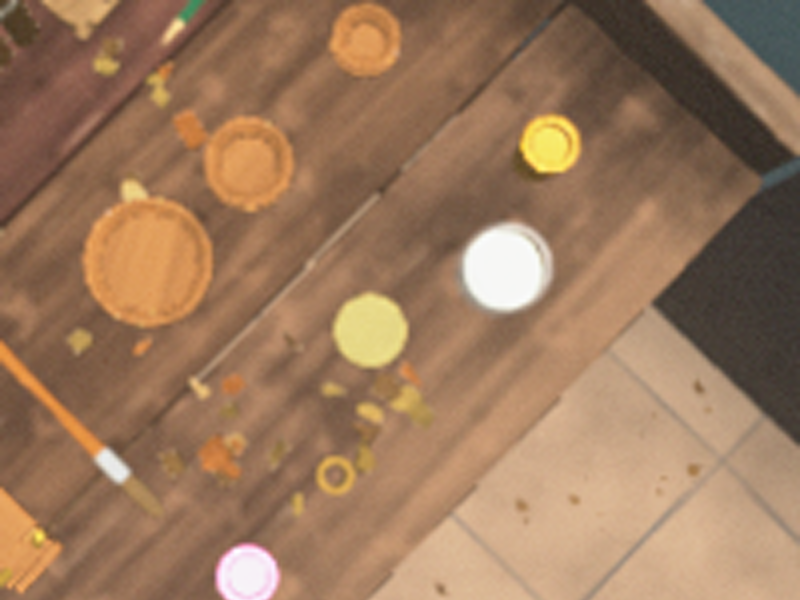

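```bash
python3 - <<'E'
from h import *
T=world_from_cam("top"); D=np.load("pics/top0.npz"); P=cloud("top",D["d"],T)
Ts=world_from_cam("scene"); S=np.load("pics/scene0.npz"); PS=cloud("scene",S["d"],Ts)
b=np.array([[450,100],[560,60],[620,60]])
def loc(name,c,r,zlo,zhi,PP):
    m=(np.hypot(PP[...,0]-c[0],PP[...,1]-c[1])<r)&(PP[...,2]>zlo)&(PP[...,2]<zhi)
    q=PP[m]
    if len(q)<5: print(name,len(q));return
    (cx,cy),rad=cv2.minEnclosingCircle(q[:,:2].astype(np.float32))
    print(name,len(q),"med",np.median(q,0).round(1),"minmax mid",((q.min(0)+q.max(0))/2).round(1),"circ",round(cx,1),round(cy,1),round(rad,1),"zmax",np.percentile(q[:,2],[5,50,98]).round(1))
for tag,PP in (("top",P),("scene",PS)):
    print(tag)
    m=(abs(PP[...,0]-470)<60)&(abs(PP[...,1]-150)<60); print("bench z",np.nanmedian(PP[m][:,2]))
    loc("jar",(540,-8),45,15,90,PP); loc("lid",(502,68),40,6,30,PP); loc("small",(423,98),25,20,70,PP); loc("large",(606,-31),35,30,75,PP)
    loc("stand",(548,200),50,10,30,PP); loc("scup",(680,68),32,14,40,PP); loc("lcup",(606,141),38,14,40,PP)
    loc("rest",(407,299),75,5,50,PP)
im=cv2.resize(S["im"][150:260,290:430],None,fx=5,fy=5,interpolation=cv2.INTER_CUBIC)
cv2.imwrite("pics/scenecrop.png",im[:,:,::-1])
E
```

```text
top
bench z 0.46025704191856676
jar 422 med [536.5  -6.9  32. ] minmax mid [536.5  -6.4  41.3] circ 536.9 -5.7 25.3 zmax [25.6 32.  66. ]
lid 306 med [501.2  66.4  11. ] minmax mid [495.5  68.2  11. ] circ 493.0 68.8 32.3 zmax [ 6.9 11.  14.6]
small 48 med [424.2  90.4  48.4] minmax mid [424.2  91.3  38.1] circ 424.2 90.8 10.5 zmax [42.8 48.4 51.2]
large 183 med [605.3 -30.9  50.5] minmax mid [605.5 -31.5  45. ] circ 605.3 -31.6 16.8 zmax [45.3 50.5 57.5]
stand 289 med [549.6 197.4  14.6] minmax mid [546.  198.4  14.4] circ 546.3 197.6 37.8 zmax [10.5 14.6 18.4]
scup 130 med [678.9  65.5  18.5] minmax mid [678.3  65.9  18.2] circ 678.5 66.9 20.3 zmax [14.6 18.5 21.1]
lcup 190 med [605.3 137.7  18.3] minmax mid [603.7 137.9  18.7] circ 604.4 137.8 26.2 zmax [14.5 18.3 22.3]
rest 817 med [408.5 297.8   9.1] minmax mid [418.1 295.8  23.8] circ 420.7 296.2 67.2 zmax [ 6.   9.1 38.8]
scene
bench z -0.7925929311025186
jar 472 med [527.8   7.9  45.5] minmax mid [535.5  -4.   40. ] circ 536.7 -6.1 27.2 zmax [18.6 45.5 64. ]
lid 160 med [500.   70.6   9.8] minmax mid [495.1  70.1   9.1] circ 494.3 67.5 30.5 zmax [ 6.3  9.8 11.8]
small 127 med [418.8  98.2  39.7] minmax mid [421.7  93.3  34.9] circ 422.4 93.3 11.1 zmax [24.  39.7 48. ]
large 141 med [600.6 -24.4  46.9] minmax mid [606.  -30.9  42.5] circ 604.6 -30.5 17.8 zmax [31.4 46.9 54. ]
stand 173 med [554.5 193.1  13.3] minmax mid [546.6 199.5  13.1] circ 546.0 199.2 38.8 zmax [10.4 13.3 15.4]
scup 63 med [679.5  68.   17.2] minmax mid [678.5  70.1  16.8] circ 678.9 69.6 21.3 zmax [14.3 17.2 19.3]
lcup 113 med [606.8 136.6  17.1] minmax mid [603.7 140.3  16.9] circ 604.6 139.1 27.3 zmax [14.5 17.1 19.6]
rest 1036 med [405.9 296.6   8.7] minmax mid [416.7 290.1  22.9] circ 417.6 290.9 64.7 zmax [ 6.1  8.7 37.1]
```

View pics/scenecrop.png

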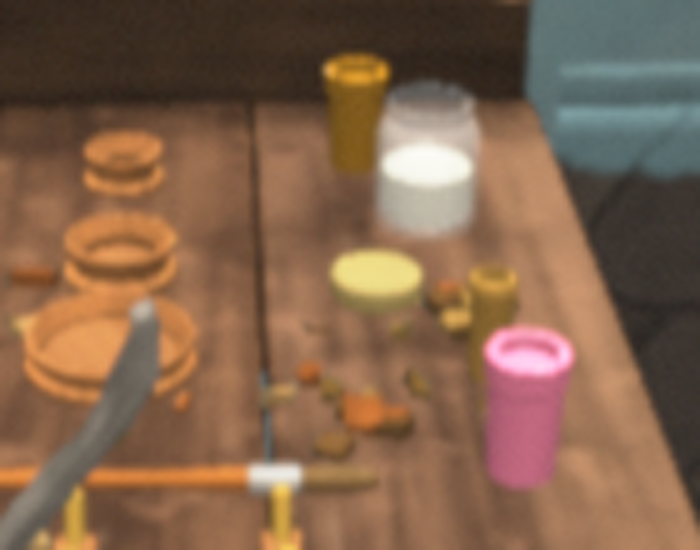

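```bash
python3 - <<'E'
from h import *
T=world_from_cam("top"); D=np.load("pics/top0.npz"); P=cloud("top",D["d"],T)
Ts=world_from_cam("scene"); S=np.load("pics/scene0.npz"); PS=cloud("scene",S["d"],Ts)
for nm in ("top","scene"):
  TT,PP=(T,P) if nm=="top" else (Ts,PS)
  ctrl.capture(nm)
  for q in ("gum_brush","brush_rest","jar_lid"):
    for r in ctrl.regions_of(nm,q)[:1]:
        m=r["mask"]; p=PP[m]; p=p[np.isfinite(p[:,0])]
        zz=10 if q!="brush_rest" else 8
        p=p[(p[:,2]>4)&(p[:,2]<60)] if q!="gum_brush" else p[(p[:,2]>-2)&(p[:,2]<35)]
        p2=p[:,:2].astype(np.float32)
        print(nm,q,round(r["score"],2),m.sum(),"minarearect",[np.round(a,1) for a in cv2.minAreaRect(p2)],"z",np.percentile(p[:,2],[2,50,98]).round(1),"mean",p2.mean(0))
        if q=="gum_brush":
            a=p2-p2.mean(0); u=np.linalg.svd(a,full_matrices=0)[2][0]; t=a@u; c=p2.mean(0)+u*(t.min()+t.max())/2; print(" axis",u,"mid",c,"len",np.ptp(t), np.degrees(np.arctan2(u[1],u[0])))
        # by rays
# lever: high points
for nm,PP in (("top",P),("scene",PS)):
    m=(PP[...,2]>60)&(PP[...,0]>200)&(PP[...,0]+PP[...,1]<850)&(PP[...,0]-PP[...,1]<720)&(PP[...,1]>20)&(PP[...,1]<520)
    q=PP[m]
    for z in range(60,240,20):
        a=q[(q[:,2]>=z)&(q[:,2]<z+20)]
        if len(a): print(nm,z,len(a),a.min(0).round(),a.max(0).round())
s=ctrl.sense(); q=s["ee_rot"]; M=R.from_quat([q[1],q[2],q[3],q[0]]).as_matrix(); print(M.round(3),s["time_s"])
E
```

```text
top gum_brush 0.67 253 minarearect [array([456.8, 246.5]), array([154.3,  11.9]), np.float64(44.0)] z [ 1.2  9.3 13.5] mean [451.77542 240.61629]
 axis [-0.7105058  -0.70369136] mid [457.25967 246.04794] len 154.33408 -135.27608
top brush_rest 0.71 708 minarearect [array([404.5, 295.7]), array([99.7, 41. ]), np.float64(45.6)] z [ 5.2  9.3 38.1] mean [402.92215 295.5529 ]
top jar_lid 0.59 230 minarearect [array([506. ,  66.6]), array([37.6, 37.8]), np.float64(88.6)] z [ 8.5 11.5 14.8] mean [505.18814  67.39524]
scene gum_brush 0.74 254 minarearect [array([456.1, 249.1]), array([155.7,  18.9]), np.float64(38.8)] z [ 0.4  7.  10.7] mean [446.92526 241.14758]
 axis [-0.7303505 -0.6830726] mid [455.75067 249.4017 ] len 156.30453 -136.91577
scene brush_rest 0.62 1043 minarearect [array([401.7, 297.5]), array([100. ,  41.8]), np.float64(47.1)] z [ 4.6  8.8 37.2] mean [399.31277 299.71375]
scene jar_lid 0.68 574 minarearect [array([587.2, -44. ]), array([ 49.6, 181. ]), np.float64(51.8)] z [ 5.6 37.  59.2] mean [529.6023      4.6447325]
top 60 115 [303. 406.  60.] [349. 464.  80.]
top 80 89 
[... 157 characters left out ...]
 436. 160.]
top 160 66 [286.  21. 161.] [320. 426. 180.]
top 180 126 [284.  20. 180.] [311. 410. 200.]
top 200 260 [201.  20. 200.] [305. 408. 220.]
top 220 527 [201.  20. 220.] [304.  84. 240.]
scene 60 516 [303. 407.  60.] [343. 463.  80.]
scene 80 332 [302. 408.  80.] [339. 450. 100.]
scene 100 98 [324. 437. 101.] [337. 447. 120.]
scene 120 121 [202.  40. 120.] [333. 442. 140.]
scene 140 428 [200.  47. 140.] [327. 436. 160.]
scene 160 596 [200.  67. 160.] [318. 424. 180.]
scene 180 687 [200.  77. 180.] [308. 413. 200.]
scene 200 693 [200.  51. 200.] [303. 409. 220.]
scene 220 742 [200.  68. 220.] [286.  84. 240.]
[[ 0.272  0.     0.962]
 [-0.962  0.     0.272]
 [-0.    -1.     0.   ]] 1.1
```

>>> drive_tool([
  [0,0,0],
  [0,0,0],
  [0,0,0],
  [0,0,0],
  [0,0,0],
  [0,0,0],
  [0,0,0],
  [0,0,0],
  [0,0,0],
  [0,0,0],
  [0,0,0],
  [0,0,0],
  [0,0,0],
  [0,0,0],
  [0,0,0],
  [0,0,0],
  [0,0,0],
], gripper=[0,0,0,0,0,0,0,0,0,0,0,0,0,0,0,0,0], turn=[-7.07,-7.07,-7.07,-7.07,-7.07,-7.07,-7.07,-7.07,-7.07,-7.07,-7.07,-7.07,-7.07,-7.07,-7.07,-7.07,-7.07], force=40)

```text
time_s: 2.52
eef_pos: [143.0, -505.2, 231.3]
ee_rot: [0.65, -0.65, -0.278, 0.278]
force: [-0.4, 0.2, 0.6]
grip_width: 1.004
```

```bash
cat >> h.py <<'E'
def plan(*targets):
    """world targets (x,y,z) sequential -> tool offsets"""
    s=ctrl.sense(); q=s["ee_rot"]; M=R.from_quat([q[1],q[2],q[3],q[0]]).as_matrix(); p=np.array(s["eef_pos"])
    print("t",s["time_s"],"pos",p.round(1),"yaw",np.degrees(np.arctan2(M[1,0],M[0,0])).round(2),"tilt",M[2,:].round(4),"F",s["force"].round(1),"w",round(s["grip_width"]*85,1))
    for t in targets:
        d=M.T@(np.array(t)-p); n=int(np.ceil(np.linalg.norm(d)/41)); print(t,"tool d",d.round(1),"rows>=",n,(d/n/1000).round(4)); p=np.array(t)
E
python3 -c "
from h import *
plan((536.5,-6,130),(536.5,-6,11))"
```

```text
t 2.5167 pos [ 143.  -505.2  231.3] yaw 46.34 tilt [ 1.e-04 -1.e+00  1.e-04] F [-0.4  0.2  0.6] w 85.3
(536.5, -6, 130) tool d [632.8 101.3  59.9] rows>= 16 [0.0396 0.0063 0.0037]
(536.5, -6, 11) tool d [ -0. 119.  -0.] rows>= 3 [-0.      0.0397 -0.    ]
```

>>> drive_tool([
  [0.0372,0.006,0.0035],
  [0.0372,0.006,0.0035],
  [0.0372,0.006,0.0035],
  [0.0372,0.006,0.0035],
  [0.0372,0.006,0.0035],
  [0.0372,0.006,0.0035],
  [0.0372,0.006,0.0035],
  [0.0372,0.006,0.0035],
  [0.0372,0.006,0.0035],
  [0.0372,0.006,0.0035],
  [0.0372,0.006,0.0035],
  [0.0372,0.006,0.0035],
  [0.0372,0.006,0.0035],
  [0.0372,0.006,0.0035],
  [0.0372,0.006,0.0035],
  [0.0372,0.006,0.0035],
  [0.0372,0.006,0.0035],
  [0,0,0],
], gripper=[0.1,0.1,0.1,0.1,0.1,0.1,0.1,0.1,0.1,0.1,0.1,0.1,0.1,0.1,0.1,0.1,0.1,0.1], turn=[0,0,0,0,0,0,0,0,0,0,0,0,0,0,0,0,0,0])

```text
time_s: 4.02
eef_pos: [541.5, -4.5, 128.0]
ee_rot: [0.651, -0.65, -0.278, 0.278]
force: [1.7, 0.7, -0.2]
grip_width: 0.898
```

```bash
python3 - <<'E'
from h import *
plan((536.5,-6,11))
im,d,T=snap("wrist","w1")
P=cloud("wrist",d,T)
for nm in ("gum_jar","jar_lid","large_punch","small_punch"):
    for r in ctrl.pinpoint("wrist",nm)[:2]: print(nm,round(r["score"],2),(T@np.r_[r["centre"],1])[:3].round(1))
m=(np.hypot(P[...,0]-536,P[...,1]+6)<45)&(P[...,2]>10)&(P[...,2]<80); q=P[m]
print(len(q),np.nanmin(q,0),np.nanmax(q,0))
E
```

```text
t 4.0167 pos [541.5  -4.5 128. ] yaw 46.25 tilt [ 8.e-04 -1.e+00  1.e-03] F [ 1.7  0.7 -0.2] w 76.4
(536.5, -6, 11) tool d [ -4.6 117.    2.5] rows>= 3 [-0.0015  0.039   0.0008]
gum_jar 0.95 [541.   -8.4   1.7]
jar_lid 0.81 [502.7  66.7   3.5]
large_punch 0.59 [ 6.08e+02 -3.05e+01 -1.00e-01]
small_punch 0.74 [419.5  94.6   5.6]
small_punch 0.32 [ 7.632e+02  1.971e+02 -3.000e-01]
4132 [513.55058036 -31.35772125  10.15522948] [563.53424794  18.05991789  69.88097124]
```

View pics/w1.png

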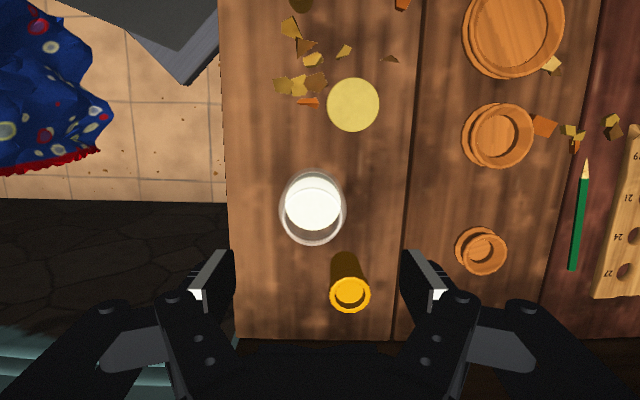

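```bash
python3 -c "
from h import *
plan((537.5,-6.5,10))"
```

```text
t 4.2667 pos [539.2  -9.8 129.6] yaw 45.93 tilt [-0.e+00 -1.e+00 -3.e-04] F [-0.2 -0.6  0.2] w 76.3
(537.5, -6.5, 10) tool d [  1.2 119.6   3.6] rows>= 3 [0.0004 0.0399 0.0012]
```

>>> drive_tool([
  [0.0012,0,0.0042],
  [0,0.03,0],
  [0,0.03,0],
  [0,0.03,0],
  [0,0.02,0],
  [0,0.0095,0],
  [0,0,0],
  [0,0,0],
  [0,0,0],
  [0,0,0],
  [0,0,0],
  [0,0,0],
], gripper=[0.1,0.1,0.1,0.1,0.1,0.1,0.1,1,1,1,1,1], turn=[0,0,0,0,0,0,0,0,0,0,0,0], force=40)

```text
time_s: 5.27
eef_pos: [538.3, -5.5, 11.6]
ee_rot: [-0.65, 0.652, 0.277, -0.275]
force: [-1.7, 0.3, 7.7]
grip_width: 0.584
```

```bash
python3 -c "
from h import *
plan((537.5,-6.5,60),(546.2,198.5,60),(546.2,198.5,17))"
```

```text
t 5.2667 pos [538.3  -5.5  11.6] yaw 46.0 tilt [ 0.0014 -1.     -0.0027] F [-1.7  0.3  7.7] w 49.7
(537.5, -6.5, 60) tool d [ -1.2 -48.4  -0.2] rows>= 2 [-0.0006 -0.0242 -0.0001]
(546.2, 198.5, 60) tool d [153.5  -0.2 136.2] rows>= 6 [ 0.0256 -0.      0.0227]
(546.2, 198.5, 17) tool d [-0.1 43.   0.1] rows>= 2 [-0.      0.0215  0.0001]
```

>>> drive_tool([
  [0,-0.01,0],
  [0,-0.02,0],
  [0,-0.02,0],
  [0,-0.01,0],
  [0.009,0,0.008],
  [0.018,0,0.016],
  [0.025,0,0.0222],
  [0.025,0,0.0222],
  [0.025,0,0.0222],
  [0.025,0,0.0222],
  [0.018,0,0.016],
  [0.0085,0,0.0076],
  [0,0,0],
  [0,0,0],
], gripper=[1,1,1,1,1,1,1,1,1,1,1,1,1,1], turn=[0,0,0,0,0,0,0,0,0,0,0,0,0,0])

```text
time_s: 6.43
eef_pos: [545.4, 200.0, 69.2]
ee_rot: [0.651, -0.651, -0.276, 0.277]
force: [0.3, 0.3, -1.3]
grip_width: 0.579
```

```bash
python3 - <<'E'
from h import *
plan((546.2,198.5,17))
im,d,T=snap("top","t2")
im2,d2,T2=snap("scene","s2")
im3=np.hstack([cv2.resize(im[140:260,240:360],None,fx=4,fy=4),cv2.resize(im2[150:270,270:350],None,fx=4,fy=4)])
cv2.imwrite("pics/c2.png",im3[:,:,::-1])
for n,dd,TT in(("top",d,T),("scene",d2,T2)):
    P=cloud(n,dd,TT); q=P[(np.hypot(P[...,0]-546,P[...,1]-198)<60)&(P[...,2]>50)&(P[...,2]<125)]
    print(n,len(q),q.min(0),q.max(0))
E
```

```text
t 6.4333 pos [545.4 200.   69.2] yaw 46.05 tilt [-1.e-03 -1.e+00  5.e-04] F [ 0.3  0.3 -1.3] w 49.3
(546.2, 198.5, 17) tool d [-0.5 52.2 -1.7] rows>= 2 [-0.0002  0.0261 -0.0008]
top 1 [523.53168881 167.56703313 114.39305777] [523.53168881 167.56703313 114.39305777]
scene 1179 [497.77568495 166.04124475  57.14215161] [577.94064933 249.23085337 124.98749567]
```

View pics/c2.png

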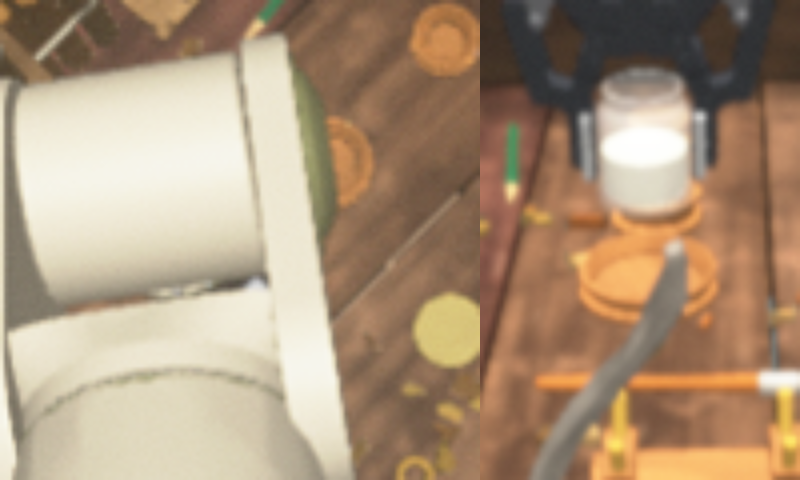

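>>> drive_tool([
  [-0.0005,0.012,-0.0015],
  [0,0.012,0],
  [0,0.01,0],
  [0,0.006,0],
  [0,0.004,0],
  [0,0.004,0],
  [0,0.003,0],
  [0,0.001,0],
  [0,0,0],
], gripper=[1,1,1,1,1,1,1,1,1], turn=[0,0,0,0,0,0,0,0,0])

```text
time_s: 7.28
eef_pos: [546.7, 198.6, 18.0]
ee_rot: [-0.651, 0.651, 0.276, -0.276]
force: [0.3, 0.5, -0.6]
grip_width: 0.584
```

```bash
python3 - <<'E'
from h import *
plan((546.2,198.5,17))
im2,d2,T2=snap("scene","s3")
cv2.imwrite("pics/c3.png",cv2.resize(im2[150:270,270:350],None,fx=5,fy=5)[:,:,::-1])
E
```

```text
t 7.2833 pos [546.7 198.6  18. ] yaw 46.0 tilt [ 3.e-04 -1.e+00 -2.e-04] F [ 0.3  0.5 -0.6] w 49.6
(546.2, 198.5, 17) tool d [-0.4  1.   0.3] rows>= 1 [-0.0004  0.001   0.0003]
```

View pics/c3.png

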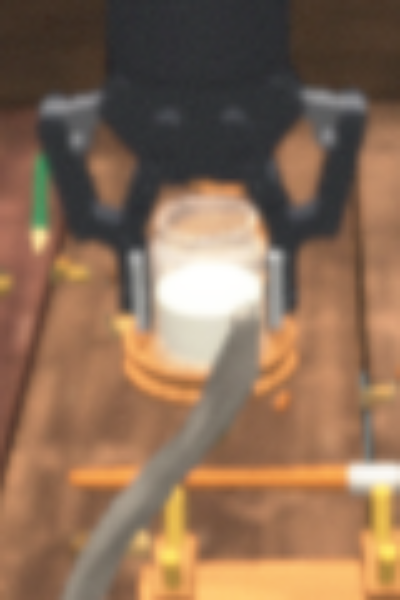

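>>> drive_tool([
  [0,0.0015,0],
  [0,0,0],
  [0,0,0],
  [0,0,0],
  [0,0,0],
  [0,-0.02,0],
  [0,-0.037,0],
  [0,-0.037,0],
  [-0.02,0,-0.0095],
  [-0.03,0,-0.014],
  [-0.03,0,-0.014],
  [-0.03,0,-0.014],
  [-0.016,0,-0.007],
  [0,0,0],
  [0,0,0],
  [0,0,0],
], gripper=[1,1,0.1,0.1,0.1,0.1,0.1,0.1,0.1,0.1,0.1,0.1,0.1,0.1,0.1,0.1], turn=[0,0,0,0,0,0,0,0,0,0,0,0,0,0,0,0])

```text
time_s: 8.67
eef_pos: [501.5, 67.8, 110.4]
ee_rot: [-0.651, 0.651, 0.276, -0.276]
force: [0.4, -0.0, 0.1]
grip_width: 0.9
```

```bash
cat >> h.py <<'E'
def circ(P,c,r,zlo,zhi):
    q=P[(np.hypot(P[...,0]-c[0],P[...,1]-c[1])<r)&(P[...,2]>zlo)&(P[...,2]<zhi)]
    if len(q)<5: return None
    u=np.array([[np.cos(a),np.sin(a)] for a in np.radians(np.arange(0,180,15))]); t=q[:,:2]@u.T
    lo,hi=np.percentile(t,1,axis=0),np.percentile(t,99,axis=0)
    ctr=np.linalg.lstsq(u,(lo+hi)/2,rcond=None)[0]
    return ctr.round(1),np.round(np.mean(hi-lo),1),len(q),np.median(q[:,2]).round(1)
E
python3 - <<'E'
from h import *
ctrl.capture("scene")
im,d,T=snap("wrist","w4"); P=cloud("wrist",d,T)
plan((502,67,2))
print("lid wrist",circ(P,(502,67),30,6,20))
print("lid pin",[(round(r["score"],2),(T@np.r_[r["centre"],1])[:3].round(1)) for r in ctrl.pinpoint("wrist","jar_lid")[:2]])
i2,d2,T2=snap("top","t4"); P2=cloud("top",d2,T2)
print("jar top",circ(P2,(546,198),30,45,80))
D=np.load("pics/top0.npz");P0=cloud("top",D["d"],T2); print("lid top",circ(P0,(502,67),25,6,20))
i3,d3,T3=snap("scene","s4"); P3=cloud("scene",d3,T3)
print("lid scene",circ(P3,(502,67),25,5,20),"jar scene",circ(P3,(546,198),30,45,80))
cv2.imwrite("pics/c4.png",np.hstack([cv2.resize(im,(560,350)),cv2.resize(i3[150:270,270:350],(233,350))])[:,:,::-1])
E
```

```text
t 8.7667 pos [501.4  68.1 110.2] yaw 46.06 tilt [ 2.e-04 -1.e+00 -0.e+00] F [0.2 0.8 0.3] w 76.6
(502, 67, 2) tool d [ -0.4 108.2  -1.2] rows>= 3 [-0.0001  0.0361 -0.0004]
lid wrist (array([500.4,  66.3]), np.float64(46.2), 2367, np.float64(13.7))
lid pin [(0.81, array([501.6,  68.4,   3.1]))]
jar top (array([546.1, 196.1]), np.float64(48.2), 192, np.float64(60.2))
lid top (array([504.5,  67.8]), np.float64(39.5), 259, np.float64(11.4))
lid scene (array([502.3,  70.3]), np.float64(40.7), 154, np.float64(9.8)) jar scene (array([545.6, 199.5]), np.float64(46.5), 391, np.float64(58.8))
```

View pics/c4.png

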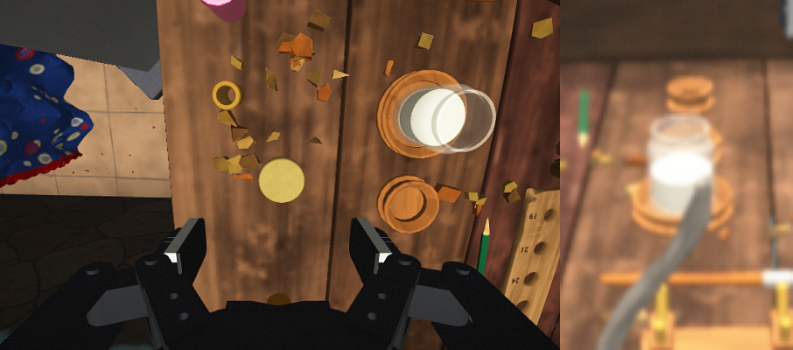

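>>> drive_tool([
  [0,0.03,-0.0006],
  [0,0.035,0],
  [0,0.025,0],
  [0,0.013,0],
  [0,0.006,0],
  [0,0,0],
  [0,0,0],
  [0,0,0],
  [0,0,0],
  [0,0,0],
  [0,0,0],
  [0,0,0],
], gripper=[0.1,0.1,0.1,0.1,0.1,0.1,1,1,1,1,1,1], turn=[0,0,0,0,0,0,0,0,0,0,0,0], force=25)

```text
time_s: 9.92
eef_pos: [502.3, 66.8, 2.6]
ee_rot: [-0.651, 0.651, 0.277, -0.276]
force: [-1.3, 0.3, 6.2]
grip_width: 0.472
```

```bash
python3 - <<'E'
from h import *
plan((546,197.8,160))
im,d,T=snap("wrist","w5")
cv2.imwrite("pics/c5.png",im[:,:,::-1])
E
```

```text
t 9.9167 pos [502.3  66.8   2.6] yaw 45.99 tilt [ 0.0013 -1.     -0.0016] F [-1.3  0.3  6.2] w 40.1
(546, 197.8, 160) tool d [ 124.8 -157.4   59.3] rows>= 6 [ 0.0208 -0.0262  0.0099]
```

View pics/c5.png

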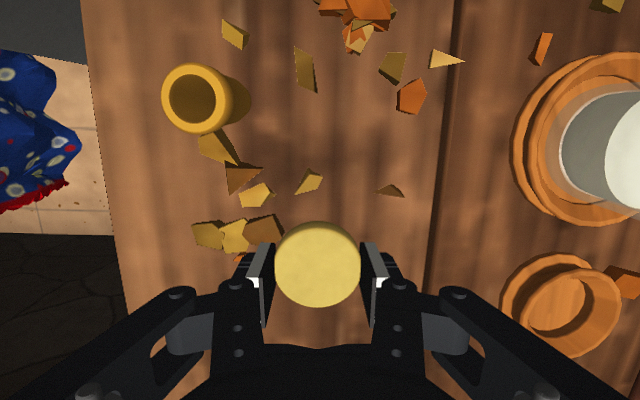

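>>> drive_tool([
  [0,-0.01,0],
  [0,-0.03,0],
  [0,-0.035,0],
  [0,-0.025,0],
  [0,-0.01,0],
  [0.015,0,0.0072],
  [0.025,0,0.012],
  [0.028,0,0.0134],
  [0.028,0,0.0134],
  [0.019,0,0.0091],
  [0.0102,0,0.0048],
  [0,0,0],
  [0,0,0],
  [0,0,0],
], gripper=[1,1,1,1,1,1,1,1,1,1,1,1,1,1], turn=[0,0,0,0,0,0,0,0,0,0,0,0,0,0])

```text
time_s: 11.13
eef_pos: [545.2, 197.4, 111.2]
ee_rot: [-0.651, 0.651, 0.276, -0.276]
force: [0.0, 0.1, -0.6]
grip_width: 0.469
```

```bash
python3 - <<'E'
from h import *
im,d,T=snap("wrist","w6"); P=cloud("wrist",d,T)
plan((546.2,198.5,73))
# jar points on rim
print("jar pin",[(round(r["score"],2),(T@np.r_[r["centre"],1])[:3].round(1)) for r in ctrl.pinpoint("wrist","gum_jar")[:2]])
print("stand pin",[(round(r["score"],2),(T@np.r_[r["centre"],1])[:3].round(1)) for r in ctrl.pinpoint("wrist","jar_stand")[:2]])
i3,d3,T3=snap("scene","s6")
print("jar sc",[(round(r["score"],2),(T3@np.r_[r["centre"],1])[:3].round(1)) for r in ctrl.pinpoint("scene","gum_jar")[:2]])
print("lid sc",[(round(r["score"],2),(T3@np.r_[r["centre"],1])[:3].round(1)) for r in ctrl.pinpoint("scene","jar_lid")[:2]])
cv2.imwrite("pics/c6.png",np.hstack([cv2.resize(im,(540,340)),cv2.resize(i3[150:250,270:346],(259,340))])[:,:,::-1])
E
```

```text
t 11.1833 pos [545.3 197.3 111.3] yaw 45.92 tilt [-5.e-04 -1.e+00  1.e-04] F [-0.4  0.7 -0.8] w 40.3
(546.2, 198.5, 73) tool d [ 1.5 38.3  0.2] rows>= 1 [0.0015 0.0383 0.0002]
jar pin [(0.9, array([549.6, 197.7,  11. ])), (0.3, array([542.6, 194.6, 112. ]))]
stand pin []
jar sc [(0.91, array([546. , 200.8,   2.8]))]
lid sc [(0.74, array([ 6.051e+02, -3.280e+01, -4.000e-01])), (0.56, array([541.1, 192.3, 107.9]))]
```

View pics/c6.png

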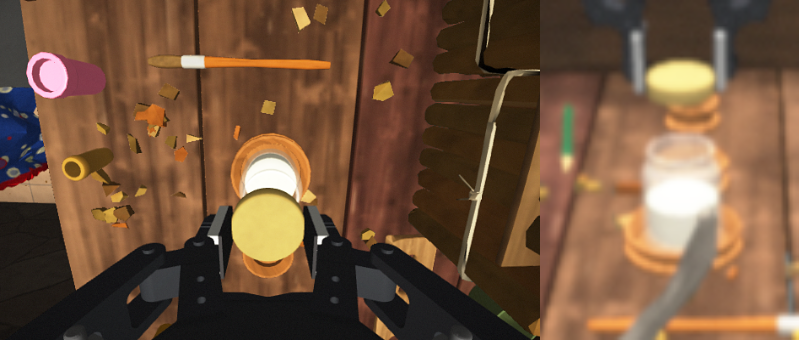

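>>> drive_tool([
  [0.0015,0.012,0.0003],
  [0,0.012,0],
  [0,0.007,0],
  [0,0.003,0],
  [0,0.002,0],
  [0,0.001,0],
  [0,0,0],
], gripper=[1,1,1,1,1,1,1], turn=[0,0,0,0,0,0,0])

```text
time_s: 12.02
eef_pos: [546.4, 199.9, 74.4]
ee_rot: [-0.651, 0.651, 0.276, -0.276]
force: [0.3, -0.7, -0.9]
grip_width: 0.473
```

```bash
python3 - <<'E'
from h import *
plan((546.2,198.5,73))
im,d,T=snap("wrist","w7")
i3,d3,T3=snap("scene","s7")
cv2.imwrite("pics/c7.png",np.hstack([cv2.resize(im,(540,340)),cv2.resize(i3[165:225,275:320],(255,340),interpolation=cv2.INTER_CUBIC)])[:,:,::-1])
E
```

```text
t 12.0167 pos [546.4 199.9  74.4] yaw 45.99 tilt [ 3.e-04 -1.e+00 -2.e-04] F [ 0.3 -0.7 -0.9] w 40.2
(546.2, 198.5, 73) tool d [-1.2  1.4 -0.8] rows>= 1 [-0.0012  0.0014 -0.0008]
```

View pics/c7.png

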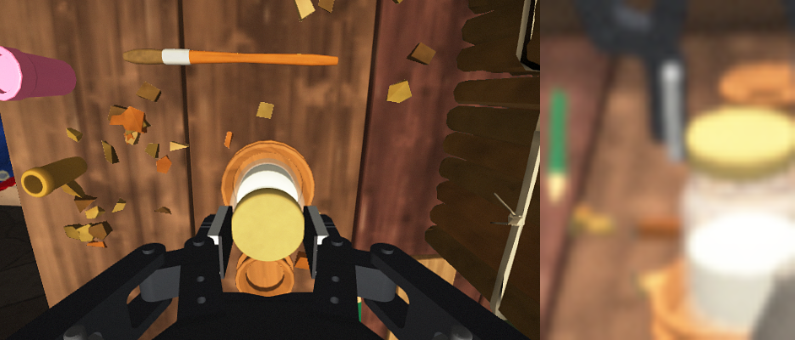

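```bash
python3 - <<'E'
import numpy as np,cv2
a=np.load("pics/s7.npz")["im"]; b=np.load("pics/w7.npz")["im"]
cv2.imwrite("pics/c8.png",np.hstack([cv2.resize(a[165:235,280:350],(400,400),interpolation=cv2.INTER_CUBIC),cv2.resize(b[150:350,220:420],(400,400))])[:,:,::-1])
E
```

```text
(no output)
```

View pics/c8.png

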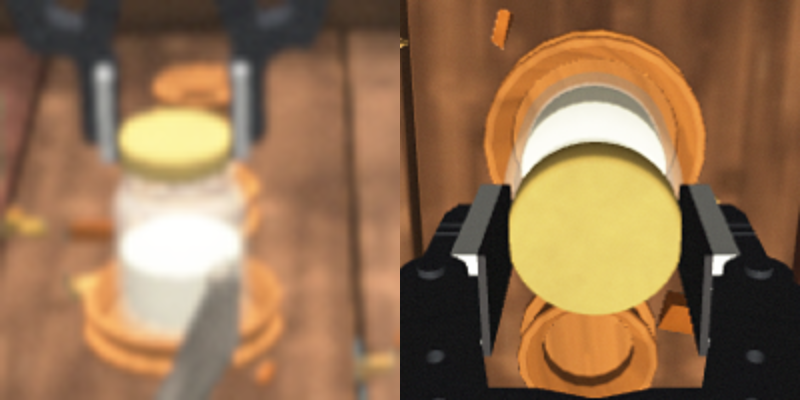

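>>> drive_tool([
  [-0.0014,0,-0.0005],
  [0,0.001,0],
  [0,0.0005,0],
  [0,0,0],
  [0,0,0],
  [0,0,0],
  [0,0,0],
  [0,0,0],
  [0,0,0],
], gripper=[1,1,1,1,0.45,0.3,0.1,0.1,0.1], turn=[0,0,0,0,0,0,0,0,0])

```text
time_s: 12.87
eef_pos: [545.7, 198.5, 72.7]
ee_rot: [0.651, -0.651, -0.276, 0.276]
force: [-1.0, 0.7, -0.7]
grip_width: 0.898
```

>>> drive_tool([
  [0,-0.02,0],
  [0,-0.035,0],
  [0,-0.035,0],
  [0,0,0],
], gripper=[0.1,0.1,0.1,0.1], turn=[0,0,0,0])

```text
time_s: 13.2
eef_pos: [548.3, 199.0, 169.6]
ee_rot: [-0.65, 0.652, 0.28, -0.272]
force: [0.4, -0.3, 1.2]
grip_width: 0.901
```

```bash
python3 - <<'E'
from h import *
im,d,T=snap("wrist","w9");P=cloud("wrist",d,T)
plan((423,92,90))
i3,d3,T3=snap("scene","s9");P3=cloud("scene",d3,T3)
print("lid wrist",circ(P,(546,198),28,76,92),"lid scene",circ(P3,(546,198),28,76,90))
print("body scene",circ(P3,(546,198),30,20,45))
b=im
cv2.imwrite("pics/c9.png",np.hstack([cv2.resize(i3[165:235,280:350],(400,400),interpolation=cv2.INTER_CUBIC),cv2.resize(im[100:350,195:445],(400,400))])[:,:,::-1])
E
```

```text
t 13.25 pos [547.2 198.8 166.2] yaw 46.0 tilt [ 0.0055 -1.     -0.0041] F [-0.3 -0.3 -0.1] w 76.2
(423, 92, 90) tool d [-163.5   75.3   15.5] rows>= 5 [-0.0327  0.0151  0.0031]
lid wrist (array([546.8, 197.5]), np.float64(39.6), 2382, np.float64(84.7)) lid scene (array([544.7, 199.1]), np.float64(38.8), 173, np.float64(81.0))
body scene (array([538.6, 204.5]), np.float64(39.0), 193, np.float64(33.7))
```

View pics/c9.png

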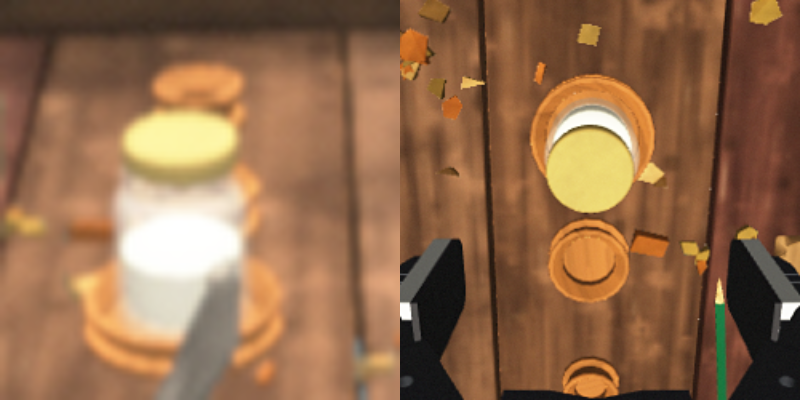

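>>> drive_tool([
  [-0.02,0,0.002],
  [-0.033,0,0.003],
  [-0.035,0.013,0.0035],
  [-0.035,0.022,0.0035],
  [-0.027,0.022,0.0025],
  [-0.0135,0.009,0.001],
  [0,0,0],
  [0,0,0],
  [0,0,0],
], gripper=[0.4,0.4,0.4,0.4,0.4,0.4,0.4,0.4,0.4], turn=[0,0,0,0,0,0,0,0,0])

```text
time_s: 14.05
eef_pos: [421.9, 92.0, 97.1]
ee_rot: [-0.651, 0.651, 0.277, -0.276]
force: [0.1, -0.2, -0.1]
grip_width: 0.599
```

```bash
python3 - <<'E'
from h import *
im,d,T=snap("wrist","w10");P=cloud("wrist",d,T)
plan((423,92,22))
print(circ(P,(423,92),25,38,60))
print([(round(r["score"],2),(T@np.r_[r["centre"],1])[:3].round(1)) for r in ctrl.pinpoint("wrist","small_punch")[:2]])
cv2.imwrite("pics/c10.png",im[:,:,::-1])
E
```

```text
t 14.1 pos [422.   92.1  97.2] yaw 46.02 tilt [ 9.e-04 -1.e+00 -9.e-04] F [-0.2 -0.2  1.3] w 51.3
(423, 92, 22) tool d [ 0.6 75.2 -0.7] rows>= 2 [ 0.0003  0.0376 -0.0004]
(array([423.5,  91.5]), np.float64(19.8), 708, np.float64(50.2))
[]
```

View pics/c10.png

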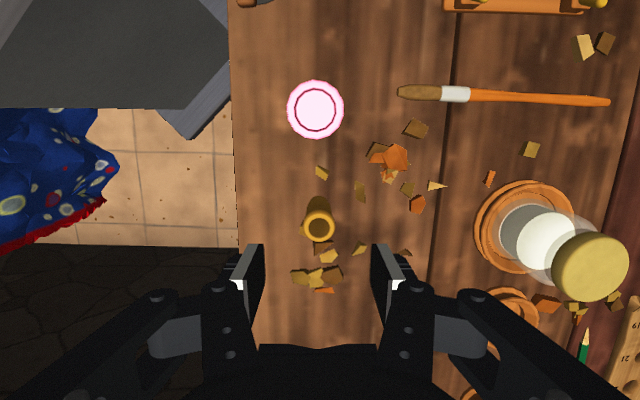

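>>> drive_tool([
  [0.0006,0.02,-0.0012],
  [0,0.03,0],
  [0,0.018,0],
  [0,0.0075,0],
  [0,0,0],
  [0,0,0],
  [0,0,0],
  [0,0,0],
  [0,0,0],
  [0,0,0],
], gripper=[0.4,0.4,0.4,0.4,0.4,1,1,1,1,1], turn=[0,0,0,0,0,0,0,0,0,0], force=40)

```text
time_s: 14.98
eef_pos: [423.2, 91.3, 22.4]
ee_rot: [-0.65, 0.651, 0.277, -0.275]
force: [0.3, 1.1, 7.0]
grip_width: 0.22
```

```bash
python3 - <<'E'
from h import *
plan((423,92,112),(678.6,68.3,112))
im,d,T=snap("wrist","w11")
cv2.imwrite("pics/c11.png",im[:,:,::-1])
E
```

```text
t 14.9833 pos [423.2  91.3  22.4] yaw 45.99 tilt [ 0.0019 -1.     -0.0021] F [0.3 1.1 7. ] w 18.7
(423, 92, 112) tool d [  0.5 -89.6   0.5] rows>= 3 [ 0.0002 -0.0299  0.0002]
(678.6, 68.3, 112) tool d [ 160.5    0.7 -200.3] rows>= 7 [ 0.0229  0.0001 -0.0286]
```

View pics/c11.png

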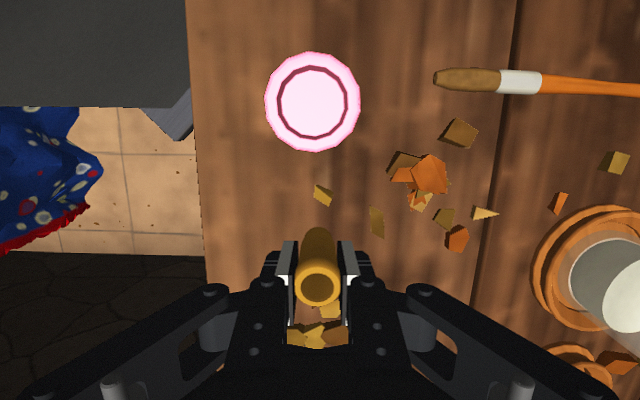

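>>> drive_tool([
  [0,-0.01,0],
  [0,-0.025,0],
  [0,-0.03,0],
  [0,-0.015,0],
  [0.01,0,-0.0125],
  [0.0175,0,-0.0225],
  [0.022,0,-0.027],
  [0.022,0,-0.027],
  [0.022,0,-0.027],
  [0.022,0,-0.027],
  [0.022,0,-0.027],
  [0.0145,0,-0.0185],
  [0.0085,0,-0.0118],
  [0,0,0],
  [0,0,0],
  [0,0,0],
  [0,0,0],
], gripper=[1,1,1,1,1,1,1,1,1,1,1,1,1,1,1,1,1], turn=[0,0,0,0,0,0,0,0,0,0,0,0,0,0,0,0,0])

```text
time_s: 16.45
eef_pos: [677.1, 67.8, 101.7]
ee_rot: [0.651, -0.651, -0.276, 0.276]
force: [-0.4, 0.1, -0.4]
grip_width: 0.222
```

```bash
python3 - <<'E'
from h import *
im,d,T=snap("wrist","w12");P=cloud("wrist",d,T)
plan((678.6,68.3,28))
i3,d3,T3=snap("scene","s12");P3=cloud("scene",d3,T3)
print("punch scene",circ(P3,(678,68),25,70,130))
print("cup wrist",circ(P,(678,68),30,14,24), [(round(r["score"],2),(T@np.r_[r["centre"],1])[:3].round(1)) for r in ctrl.pinpoint("wrist","small_cup")[:2]])
cv2.imwrite("pics/c12.png",np.hstack([cv2.resize(im,(540,340)),cv2.resize(i3[130:210,280:340],(255,340),interpolation=cv2.INTER_CUBIC)])[:,:,::-1])
E
```

```text
t 16.5 pos [677.2  67.8 101.7] yaw 46.01 tilt [ 0.e+00 -1.e+00  1.e-04] F [ 0.5  0.7 -0.2] w 18.9
(678.6, 68.3, 28) tool d [ 1.4 73.7 -0.6] rows>= 2 [ 0.0007  0.0369 -0.0003]
punch scene (array([672.6,  72.2]), np.float64(31.3), 248, np.float64(111.4))
cup wrist (array([679.5,  68.4]), np.float64(37.2), 1313, np.float64(20.6)) [(0.77, array([675.9,  69.3,   2.8]))]
```

View pics/c12.png

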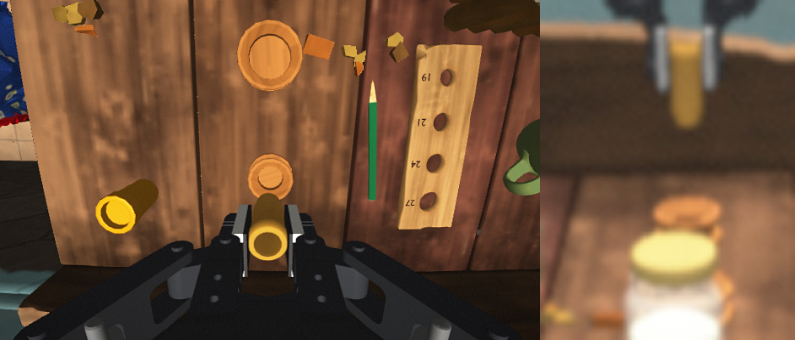

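>>> drive_tool([
  [0.0017,0.02,-0.0009],
  [0,0.025,0],
  [0,0.012,0],
  [0,0.005,0],
  [0,0.005,0],
  [0,0.004,0],
  [0,0.0015,0],
  [0,0,0],
], gripper=[1,1,1,1,1,1,1,1], turn=[0,0,0,0,0,0,0,0])

```text
time_s: 17.27
eef_pos: [679.8, 68.1, 29.2]
ee_rot: [-0.651, 0.651, 0.276, -0.276]
force: [0.2, 1.0, -0.4]
grip_width: 0.222
```

```bash
python3 - <<'E'
from h import *
im,d,T=snap("wrist","w13")
plan((679,68.3,28))
i3,d3,T3=snap("scene","s13")
cv2.imwrite("pics/c13.png",np.hstack([cv2.resize(im[150:350,160:480],(540,340)),cv2.resize(i3[145:205,290:335],(255,340),interpolation=cv2.INTER_CUBIC)])[:,:,::-1])
E
```

```text
t 17.3167 pos [679.9  68.1  29.5] yaw 45.99 tilt [ 6.e-04 -1.e+00 -8.e-04] F [-0.6 -0.2 -0.3] w 19.0
(679, 68.3, 28) tool d [-0.5  1.5  0.8] rows>= 1 [-0.0005  0.0015  0.0008]
```

View pics/c13.png

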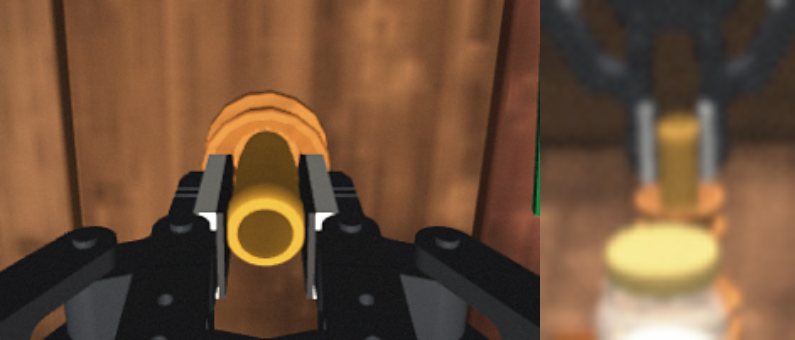

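>>> drive_tool([
  [0,0.0012,0],
  [0,0,0],
  [0,0,0],
  [0,0,0],
  [0,0,0],
  [0,-0.02,0],
  [0,-0.03,0],
  [0,-0.03,0],
  [0,-0.01,0],
  [-0.02,0,-0.0025],
  [-0.03,0,-0.004],
  [-0.03,0,-0.004],
  [-0.025,0,-0.003],
  [-0.0176,0,-0.002],
  [0,0,0],
  [0,0,0],
  [0,0,0],
], gripper=[1,1,0.6,0.4,0.4,0.4,0.4,0.4,0.4,0.25,0.25,0.25,0.25,0.25,0.25,0.25,0.25], turn=[0,0,0,0,0,0,0,0,0,0,0,0,0,0,0,0,0])

```text
time_s: 18.78
eef_pos: [606.0, -30.3, 117.4]
ee_rot: [0.651, -0.651, -0.276, 0.276]
force: [0.4, -0.1, -0.6]
grip_width: 0.749
```

```bash
python3 - <<'E'
from h import *
im,d,T=snap("wrist","w14");P=cloud("wrist",d,T)
plan((605.3,-31,30))
i3,d3,T3=snap("scene","s14");P3=cloud("scene",d3,T3)
i4,d4,T4=snap("top","t14");P4=cloud("top",d4,T4)
print("large wrist",circ(P,(605,-31),25,45,70))
print("small in cup: wrist",circ(P,(679,68),25,45,70),"scene",circ(P3,(679,68),25,45,70),"top",circ(P4,(679,68),25,45,70))
cv2.imwrite("pics/c14.png",np.hstack([cv2.resize(im,(540,340)),cv2.resize(i3[145:205,290:335],(255,340),interpolation=cv2.INTER_CUBIC)])[:,:,::-1])
E
```

```text
t 18.8333 pos [606.  -30.  117.4] yaw 46.04 tilt [ 2.e-04 -1.e+00  1.e-04] F [ 0.3 -0.  -0.7] w 64.1
(605.3, -31, 30) tool d [-1.2 87.4 -0.1] rows>= 3 [-0.0004  0.0291 -0.    ]
large wrist (array([607. , -32.3]), np.float64(30.7), 1807, np.float64(53.8))
small in cup: wrist (array([679.8,  67.3]), np.float64(19.8), 802, np.float64(55.6)) scene (array([679. ,  69.9]), np.float64(20.2), 39, np.float64(50.9)) top (array([678.7,  67.8]), np.float64(19.3), 48, np.float64(53.9))
```

View pics/c14.png

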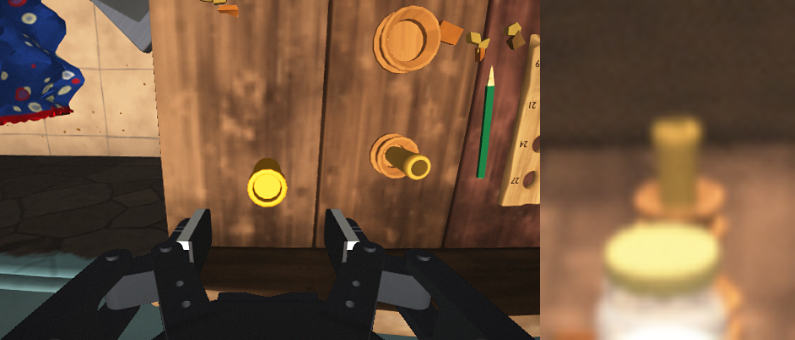

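>>> drive_tool([
  [-0.0011,0.025,-0.001],
  [0,0.035,0],
  [0,0.02,0],
  [0,0.0075,0],
  [0,0,0],
  [0,0,0],
  [0,0,0],
  [0,0,0],
  [0,0,0],
  [0,0,0],
  [0,0,0],
], gripper=[0.25,0.25,0.25,0.25,0.25,1,1,1,1,1,1], turn=[0,0,0,0,0,0,0,0,0,0,0], force=40)

```text
time_s: 19.85
eef_pos: [606.6, -32.5, 31.9]
ee_rot: [-0.65, 0.652, 0.277, -0.275]
force: [-0.1, 0.9, 5.8]
grip_width: 0.369
```

```bash
python3 - <<'E'
from h import *
plan((605.3,-31,115),(604.5,138.5,115))
im,d,T=snap("wrist","w15")
cv2.imwrite("pics/c15.png",im[:,:,::-1])
E
```

```text
t 19.85 pos [606.6 -32.5  31.9] yaw 46.0 tilt [ 0.0018 -1.     -0.0029] F [-0.1  0.9  5.8] w 31.4
(605.3, -31, 115) tool d [  0.3 -83.1   1.7] rows>= 3 [ 0.0001 -0.0277  0.0006]
(604.5, 138.5, 115) tool d [ 1.214e+02 -1.000e-01  1.183e+02] rows>= 5 [ 0.0243 -0.      0.0237]
```

View pics/c15.png

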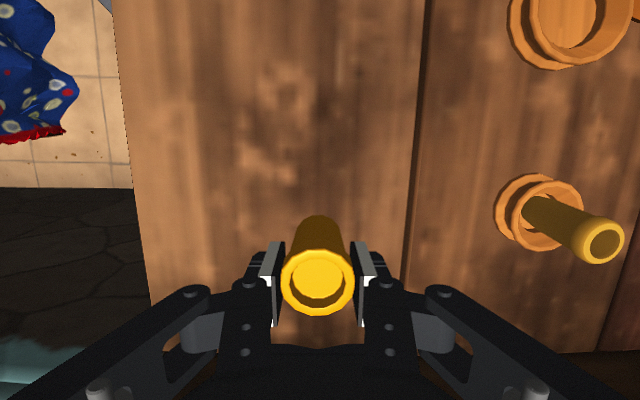

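>>> drive_tool([
  [0,-0.01,0],
  [0,-0.025,0],
  [0,-0.03,0],
  [0,-0.015,0],
  [0.01,0,0.01],
  [0.02,0,0.02],
  [0.025,0,0.025],
  [0.025,0,0.025],
  [0.025,0,0.024],
  [0.0167,0,0.016],
  [0,0,0],
  [0,0,0],
  [0,0,0],
  [0,0,0],
], gripper=[1,1,1,1,1,1,1,1,1,1,1,1,1,1], turn=[0,0,0,0,0,0,0,0,0,0,0,0,0,0])

```text
time_s: 21.07
eef_pos: [603.6, 137.8, 109.8]
ee_rot: [0.651, -0.651, -0.276, 0.276]
force: [-0.7, -0.3, -1.8]
grip_width: 0.367
```

```bash
python3 - <<'E'
from h import *
im,d,T=snap("wrist","w16");P=cloud("wrist",d,T)
plan((604.5,138.5,38))
i3,d3,T3=snap("scene","s16")
print("cup wrist",circ(P,(604.5,138.5),35,14,24), [(round(r["score"],2),(T@np.r_[r["centre"],1])[:3].round(1)) for r in ctrl.pinpoint("wrist","large_cup")[:2]])
cv2.imwrite("pics/c16.png",np.hstack([cv2.resize(im,(540,340)),cv2.resize(i3[130:210,280:340],(255,340),interpolation=cv2.INTER_CUBIC)])[:,:,::-1])
E
```

```text
t 21.1167 pos [603.8 137.7 109.9] yaw 45.92 tilt [-4.e-04 -1.e+00  2.e-04] F [-0.8 -0.1 -1.9] w 30.9
(604.5, 138.5, 38) tool d [ 1.1 71.9  0. ] rows>= 2 [0.0006 0.036  0.    ]
cup wrist (array([604.5, 140. ]), np.float64(47.9), 1428, np.float64(20.8)) [(0.96, array([607.4, 134.4,   1.8]))]
```

View pics/c16.png

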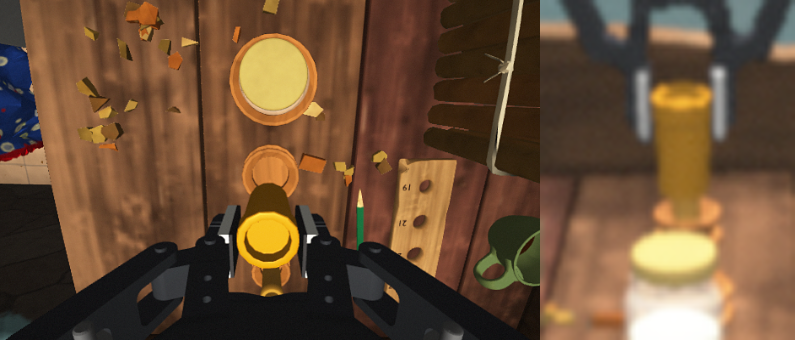

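>>> drive_tool([
  [0.0011,0.02,0],
  [0,0.025,0],
  [0,0.012,0],
  [0,0.005,0],
  [0,0.004,0],
  [0,0.004,0],
  [0,0.001,0],
  [0,0,0],
], gripper=[1,1,1,1,1,1,1,1], turn=[0,0,0,0,0,0,0,0])

```text
time_s: 21.88
eef_pos: [604.8, 139.4, 39.6]
ee_rot: [-0.651, 0.651, 0.277, -0.276]
force: [-0.0, -0.0, -1.3]
grip_width: 0.371
```

```bash
python3 - <<'E'
from h import *
im,d,T=snap("wrist","w17")
plan((604.5,138.5,38))
i3,d3,T3=snap("scene","s17")
cv2.imwrite("pics/c17.png",np.hstack([cv2.resize(im[150:350,160:480],(540,340)),cv2.resize(i3[145:205,290:335],(255,340),interpolation=cv2.INTER_CUBIC)])[:,:,::-1])
E
```

```text
t 21.9333 pos [604.9 139.4  39.7] yaw 45.99 tilt [ 7.e-04 -1.e+00 -7.e-04] F [-0.2 -0.6 -1.1] w 31.3
(604.5, 138.5, 38) tool d [-0.9  1.7 -0.3] rows>= 1 [-0.0009  0.0017 -0.0003]
```

View pics/c17.png

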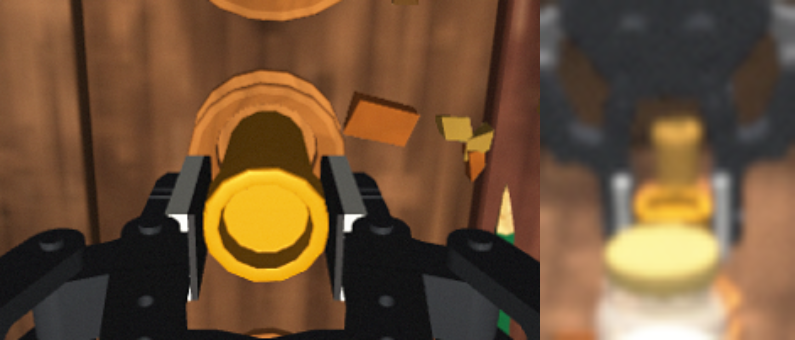

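>>> drive_tool([
  [0,0.0015,0],
  [0,0,0],
  [0,0,0],
  [0,0,0],
  [0,0,0],
  [0,-0.02,0],
  [0,-0.03,0],
  [0,-0.035,0],
  [0,-0.025,0],
  [0,0,0],
], gripper=[1,1,0.5,0.25,0.25,0.25,0.25,0.25,0.25,0.25], turn=[0,0,0,0,0,0,0,0,0,0])

```text
time_s: 22.82
eef_pos: [606.8, 139.6, 153.6]
ee_rot: [-0.65, 0.652, 0.28, -0.273]
force: [1.0, -0.6, -0.3]
grip_width: 0.749
```

>>> drive_tool([
  [0,0,0],
  [0,0,0],
  [0,0,0],
  [0,0,0],
  [0,0,0],
  [0,0,0],
  [0,0,0],
  [0,0,0],
  [0,0,0],
  [0,0,0],
  [0,0,0],
  [0,0,0],
  [0,0,0],
  [0,0,0],
  [0,0,0],
], gripper=[0.6,0.6,0.6,0.6,0.6,0.6,0.6,0.6,0.6,0.6,0.6,0.6,0.6,0.6,0.6], turn=[-6.85,-6.85,-6.85,-6.85,-6.85,-6.85,-6.85,-6.85,-6.85,-6.85,-6.85,-6.85,-6.85,0,0])

```text
time_s: 24.07
eef_pos: [604.5, 139.4, 147.3]
ee_rot: [0.272, -0.271, -0.653, 0.653]
force: [0.4, -0.3, 0.5]
grip_width: 0.401
```

```bash
python3 - <<'E'
from h import *
im,d,T=snap("wrist","w18");P=cloud("wrist",d,T)
plan((456.5,247.5,110))
i3,d3,T3=snap("scene","s18");P3=cloud("scene",d3,T3)
print("large in cup: wrist",circ(P,(604.5,138.5),30,45,72),"scene",circ(P3,(604.5,138.5),30,45,70))
cv2.imwrite("pics/c18.png",np.hstack([cv2.resize(im,(540,340)),cv2.resize(i3[145:205,290:335],(255,340),interpolation=cv2.INTER_CUBIC)])[:,:,::-1])
E
```

```text
t 24.1167 pos [604.5 139.4 147.3] yaw 134.82 tilt [ 3.e-04 -1.e+00  3.e-04] F [-0.1  1.1  0.2] w 33.9
(456.5, 247.5, 110) tool d [181.   37.4  28.7] rows>= 5 [0.0362 0.0075 0.0057]
large in cup: wrist (array([605. , 138.8]), np.float64(30.7), 1480, np.float64(59.9)) scene (array([604.4, 140. ]), np.float64(30.9), 78, np.float64(58.4))
```

View pics/c18.png

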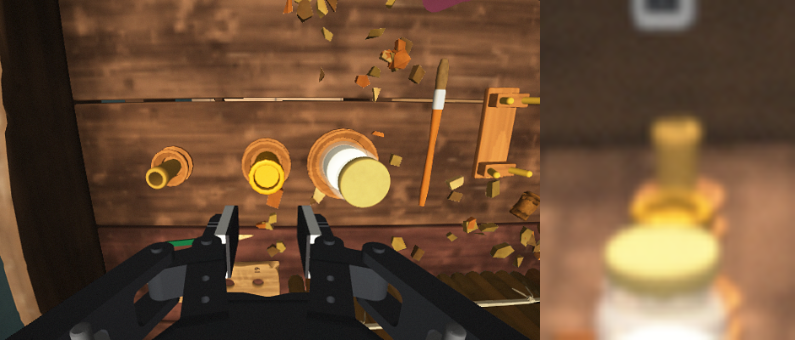

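>>> drive_tool([
  [0.018,0,0.003],
  [0.03,0,0.005],
  [0.035,0,0.0055],
  [0.035,0,0.0055],
  [0.035,0,0.0055],
  [0.018,0.01,0.003],
  [0.01,0.015,0.0012],
  [0,0.012,0],
  [0,0,0],
  [0,0,0],
], gripper=[0.6,0.6,0.6,0.6,0.6,0.6,0.6,0.6,0.6,0.6], turn=[0,0,0,0,0,0,0,0,0,0])

```text
time_s: 25.0
eef_pos: [456.2, 246.9, 110.6]
ee_rot: [0.271, -0.271, -0.653, 0.653]
force: [-0.1, -0.1, 0.6]
grip_width: 0.402
```

```bash
python3 - <<'E'
from h import *
im,d,T=snap("wrist","w19");P=cloud("wrist",d,T)
plan((456.5,247.5,2))
for q in ("gum_brush","brush_rest"):
    for r in ctrl.regions_of("wrist",q)[:1]:
        m=r["mask"]; p=P[m]; p=p[np.isfinite(p[:,0])]
        lo,hi=(3,20) if q=="gum_brush" else (4,50)
        g=p[(p[:,2]>lo)&(p[:,2]<hi)]; 
        print(q,r["score"],len(g),[np.round(x,1) for x in cv2.minAreaRect(g[:,:2].astype(np.float32))],g[:,2].max())
        if q=="gum_brush":
            a=g[:,:2]-g[:,:2].mean(0); u=np.linalg.svd(a,full_matrices=0)[2][0]; t=a@u; c=g[:,:2].mean(0)+u*(t.min()+t.max())/2
            print(u,np.degrees(np.arctan2(u[1],u[0])),"mid",c,np.ptp(t))
    print([(round(r["score"],2),(T@np.r_[r["centre"],1])[:3].round(1)) for r in ctrl.pinpoint("wrist",q)[:2]])
cv2.imwrite("pics/c19.png",im[:,:,::-1])
E
```

```text
t 25.05 pos [456.7 246.9 111.1] yaw 134.96 tilt [-4.e-04 -1.e+00 -6.e-04] F [ 0.5 -0.3  0.7] w 34.4
(456.5, 247.5, 2) tool d [  0.6 109.1  -0.2] rows>= 3 [ 0.0002  0.0364 -0.0001]
gum_brush 0.62 1901 [array([456.2, 246.8]), array([158.9,  11. ]), np.float64(44.9)] 15.201914860667557
[0.71273421 0.7014342 ] 44.54218385730078 mid [456.44926453 246.4917599 ] 158.9511956395079
[(0.95, array([458.6, 246.5,  -3.8]))]
brush_rest 0.67 5946 [array([402.4, 295.4]), array([98.4, 43.5]), np.float64(46.6)] 43.17380034732548
[(0.92, array([408.9, 293. ,   3.6])), (0.53, array([543.5, 194.8,  75. ]))]
```

View pics/c19.png

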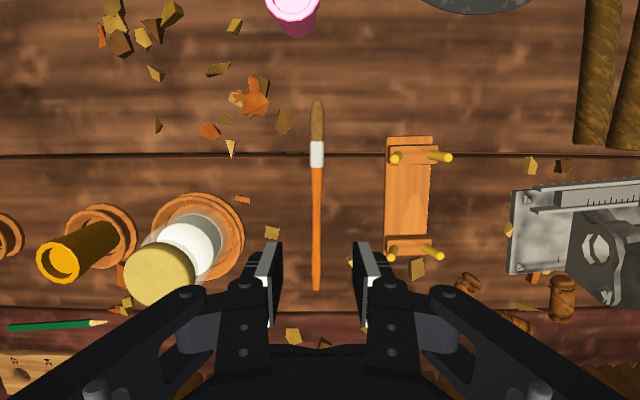

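>>> drive_tool([
  [0,0.03,0],
  [0,0.035,0],
  [0,0.025,0],
  [0,0.013,0],
  [0,0.0055,0],
  [0,0,0],
  [0,0,0],
  [0,0,0],
  [0,0,0],
  [0,0,0],
  [0,0,0],
], gripper=[0.6,0.6,0.6,0.6,0.6,0.6,1,1,1,1,1], turn=[0,0,0,0,0,0,0,0,0,0,0], force=40)

```text
time_s: 26.17
eef_pos: [457.1, 247.2, 3.5]
ee_rot: [-0.27, 0.271, 0.654, -0.653]
force: [0.1, 0.1, 7.3]
grip_width: 0.109
```

>>> drive_tool([
  [0,-0.01,0],
  [0,-0.025,0],
  [0,-0.03,0],
  [0,-0.015,0],
  [0,0,0],
  [0,0,0],
], gripper=[1,1,1,1,1,1], turn=[0,0,0,0,0,0])

```text
time_s: 26.67
eef_pos: [456.4, 247.1, 83.0]
ee_rot: [-0.27, 0.271, 0.654, -0.653]
force: [-0.0, -0.2, -0.2]
grip_width: 0.107
```

```bash
python3 - <<'E'
from h import *
im,d,T=snap("wrist","w20");P=cloud("wrist",d,T)
plan((403,295.5,80),(403,295.5,24))
i3,d3,T3=snap("scene","s20");P3=cloud("scene",d3,T3)
for n,PP in (("wrist",P),("scene",P3)):
    r=ctrl.regions_of(n,"brush_rest")[:1]
    for q in r:
        p=PP[q["mask"]]; p=p[np.isfinite(p[:,0])]
        print(n,q["score"],"strip",[np.round(x,1) for x in cv2.minAreaRect(p[(p[:,2]>4)&(p[:,2]<13)][:,:2].astype(np.float32))],"pins",[np.round(x,1) for x in cv2.minAreaRect(p[(p[:,2]>25)&(p[:,2]<48)][:,:2].astype(np.float32))])
    rb=ctrl.regions_of(n,"gum_brush")[:1]
    for q in rb:
        p=PP[q["mask"]]; p=p[np.isfinite(p[:,0])]; p=p[p[:,2]>60]; print("brush",len(p),np.percentile(p[:,2],[5,50,95]).round(1),[np.round(x,1) for x in cv2.minAreaRect(p[:,:2].astype(np.float32))])
cv2.imwrite("pics/c20.png",np.hstack([cv2.resize(im,(540,340)),cv2.resize(i3[205:285,280:360],(255,340),interpolation=cv2.INTER_CUBIC)])[:,:,::-1])
E
```

```text
t 26.7167 pos [455.9 246.9  81.9] yaw 135.04 tilt [ 2.e-04 -1.e+00  3.e-04] F [ 0.   0.4 -0.4] w 9.3
(403, 295.5, 80) tool d [71.8  1.9  3. ] rows>= 2 [0.0359 0.001  0.0015]
(403, 295.5, 24) tool d [-0. 56. -0.] rows>= 2 [-0.     0.028 -0.   ]
wrist 0.91 strip [array([402.6, 295.9]), array([99.4, 36.9]), np.float64(46.5)] pins [array([402.5, 295.1]), array([82.6, 43.2]), np.float64(46.8)]
brush 4855 [88.9 91.2 93.2] [array([445.6, 236.4]), array([129.5,  10.7]), np.float64(44.4)]
scene 0.87 strip [array([402.1, 297.8]), array([96.8, 36. ]), np.float64(46.2)] pins [array([401.5, 298.3]), array([79.2, 39.9]), np.float64(46.5)]
brush 320 [80.6 84.9 88.4] [array([455.2, 250.5]), array([156. ,  11.3]), np.float64(44.8)]
```

View pics/c20.png

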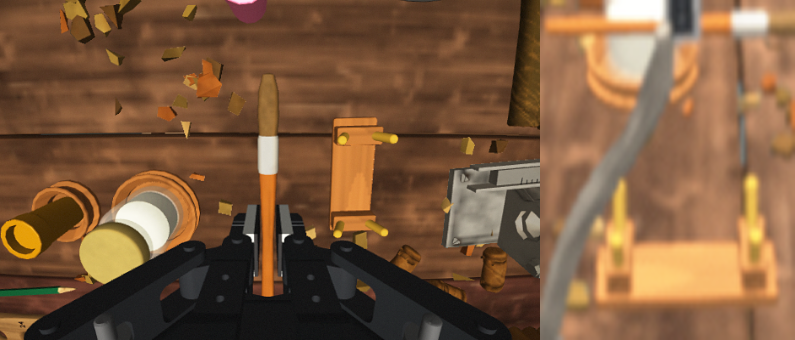

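>>> drive_tool([
  [0.015,0,0.001],
  [0.025,0,0.001],
  [0.02,0,0.001],
  [0.0125,0,0],
  [0,0,0],
  [0,0,0],
  [0,0,0],
], gripper=[1,1,1,1,1,1,1], turn=[0,0,0,0,-1.9,0,0])

```text
time_s: 27.55
eef_pos: [403.0, 296.0, 82.0]
ee_rot: [0.26, -0.26, -0.658, 0.658]
force: [0.1, -1.4, 0.4]
grip_width: 0.108
```

```bash
python3 - <<'E'
from h import *
im,d,T=snap("wrist","w21");P=cloud("wrist",d,T)
plan((402.5,296,24))
i3,d3,T3=snap("scene","s21");P3=cloud("scene",d3,T3)
for n,PP in (("wrist",P),("scene",P3)):
    for q in ctrl.regions_of(n,"brush_rest")[:1]:
        p=PP[q["mask"]]; p=p[np.isfinite(p[:,0])]
        print(n,"strip",[np.round(x,1) for x in cv2.minAreaRect(p[(p[:,2]>4)&(p[:,2]<13)][:,:2].astype(np.float32))],"pins",[np.round(x,1) for x in cv2.minAreaRect(p[(p[:,2]>25)&(p[:,2]<48)][:,:2].astype(np.float32))])
    for q in ctrl.regions_of(n,"gum_brush")[:1]:
        p=PP[q["mask"]]; p=p[np.isfinite(p[:,0])]; p=p[p[:,2]>60]; print("brush",len(p),np.percentile(p[:,2],[5,50,95]).round(1),[np.round(x,1) for x in cv2.minAreaRect(p[:,:2].astype(np.float32))])
cv2.imwrite("pics/c21.png",np.hstack([cv2.resize(im,(540,340)),cv2.resize(i3[205:285,280:360],(255,340),interpolation=cv2.INTER_CUBIC)])[:,:,::-1])
E
```

```text
t 27.6 pos [403.1 295.9  82. ] yaw 136.87 tilt [-0.e+00 -1.e+00  1.e-04] F [ 0.1  0.3 -0.5] w 9.3
(402.5, 296, 24) tool d [ 0.5 58.   0.3] rows>= 2 [0.0003 0.029  0.0002]
wrist strip [array([392.7, 286. ]), array([70.8, 36.1]), np.float64(46.9)] pins [array([377.2, 269.3]), array([ 9.4, 43.3]), np.float64(49.5)]
brush 4849 [87.8 90.2 92.3] [array([392.5, 284.9]), array([129.3,  10.5]), np.float64(46.4)]
scene strip [array([402.1, 297.3]), array([100. ,  37.7]), np.float64(47.4)] pins [array([401.7, 298.1]), array([79.1, 40.7]), np.float64(45.8)]
```

View pics/c21.png

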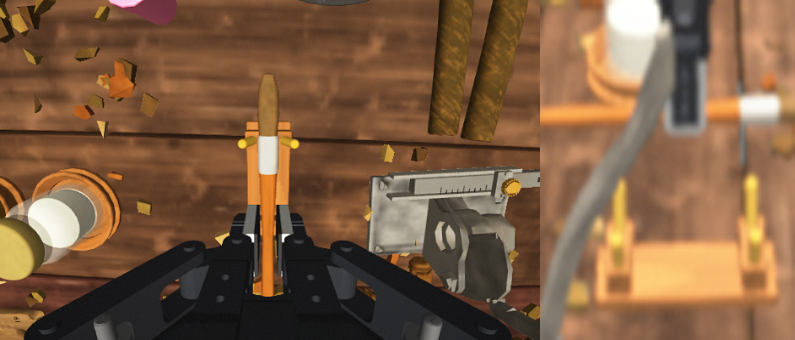

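>>> drive_tool([
  [0.0004,0.015,0.0003],
  [0,0.018,0],
  [0,0.01,0],
  [0,0.006,0],
  [0,0.005,0],
  [0,0.0025,0],
  [0,0,0],
  [0,0,0],
], gripper=[1,1,1,1,1,1,1,1], turn=[0,0,0,0,0,0,0,0])

```text
time_s: 28.52
eef_pos: [402.6, 296.3, 26.0]
ee_rot: [-0.259, 0.26, 0.658, -0.658]
force: [0.0, -0.6, 0.2]
grip_width: 0.112
```

```bash
python3 - <<'E'
from h import *
im,d,T=snap("wrist","w22")
plan((402.5,296,24))
i3,d3,T3=snap("scene","s22")
cv2.imwrite("pics/c22.png",np.hstack([cv2.resize(im,(540,340)),cv2.resize(i3[205:285,280:360],(255,340),interpolation=cv2.INTER_CUBIC)])[:,:,::-1])
E
```

```text
t 28.5667 pos [402.6 296.3  26.1] yaw 136.94 tilt [-4.e-04 -1.e+00 -9.e-04] F [-0.9  0.7  0.2] w 9.2
(402.5, 296, 24) tool d [-0.1  2.1  0.3] rows>= 1 [-0.0001  0.0021  0.0003]
```

View pics/c22.png

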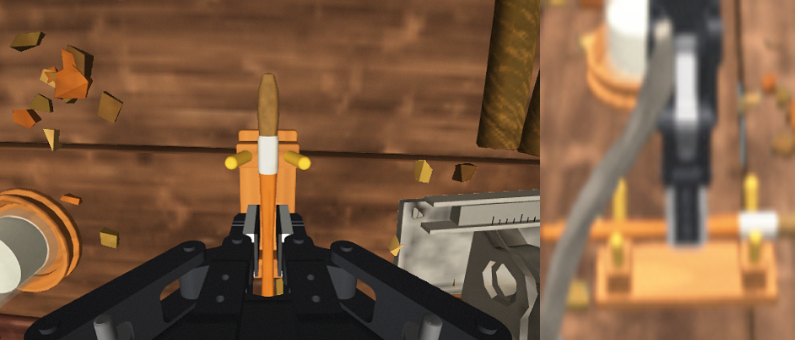

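Brush sits between the pins (232 and 304, brush at 268), about 1.5 mm above the blocks. Lower, release, rise and back away.

>>> drive_tool([
  [0,0.001,0],
  [0,0.0008,0],
  [0,0,0],
  [0,0,0],
  [0,0,0],
  [0,0,0],
  [0,-0.015,0],
  [0,-0.025,0],
  [0,-0.035,0],
  [0,-0.035,0],
  [0,-0.035,0],
  [0,-0.02,0],
], gripper=[1,1,1,0.75,0.7,0.7,0.7,0.7,0.7,0.7,0.7,0.7], turn=[0,0,0,0,0,0,0,0,0,0,0,0])

```text
time_s: 29.62
eef_pos: [403.0, 296.5, 192.5]
ee_rot: [-0.258, 0.261, 0.659, -0.657]
force: [-0.1, -0.2, 0.9]
grip_width: 0.304
```

>>> drive_tool([
  [-0.02,0,0.01],
  [-0.02,0,0.03],
  [-0.02,0,0.035],
  [-0.02,0,0.02],
  [-0.01,0,0.01],
  [0,0,0],
  [0,0,0],
], gripper=[0.7,0.7,0.7,0.7,0.7,0.7,0.7], turn=[0,0,0,0,0,0,0])

```text
time_s: 30.2
eef_pos: [396.5, 157.8, 188.9]
ee_rot: [-0.26, 0.26, 0.658, -0.657]
force: [0.0, 0.5, -0.0]
grip_width: 0.297
```

```bash
python3 - <<'E'
from h import *
plan()
im,d,T=snap("wrist","w23");P=cloud("wrist",d,T)
i3,d3,T3=snap("scene","s23");P3=cloud("scene",d3,T3)
i4,d4,T4=snap("top","t23");P4=cloud("top",d4,T4)
for n,PP in (("wrist",P),("scene",P3),("top",P4)):
    print(n,"lid",circ(PP,(546,198),28,76,92),"small",circ(PP,(679,68),20,45,66),"large",circ(PP,(604.5,138.5),24,50,72))
    for q in ctrl.regions_of(n,"gum_brush")[:1]:
        p=PP[q["mask"]]; p=p[np.isfinite(p[:,0])]; p=p[(p[:,2]>20)&(p[:,2]<40)]; print("brush",len(p),np.percentile(p[:,2],[5,50,95]).round(1),[np.round(x,1) for x in cv2.minAreaRect(p[:,:2].astype(np.float32))])
cv2.imwrite("pics/c23.png",np.hstack([cv2.resize(im,(450,281)),cv2.resize(i3[150:290,270:440],(341,281),interpolation=cv2.INTER_CUBIC)])[:,:,::-1])
cv2.imwrite("pics/c23b.png",np.hstack([cv2.resize(i3[165:275,275:355],(400,550),interpolation=cv2.INTER_CUBIC),cv2.resize(i4[100:300,230:375],(399,550),interpolation=cv2.INTER_CUBIC)])[:,:,::-1])
E
```

```text
t 30.2 pos [396.5 157.8 188.9] yaw 136.85 tilt [-0.e+00 -1.e+00 -3.e-04] F [ 0.   0.5 -0. ] w 25.2
wrist lid None small (array([678.9,  67.7]), np.float64(19.6), 385, np.float64(54.3)) large (array([601.7, 128.9]), np.float64(18.4), 222, np.float64(60.8))
brush 719 [29.6 32.8 34.8] [array([379. , 270.3]), array([90.5, 11.1]), np.float64(46.7)]
scene lid (array([545.3, 198.8]), np.float64(39.4), 175, np.float64(80.8)) small (array([679. ,  69.6]), np.float64(20.3), 41, np.float64(51.2)) large (array([604.6, 140.4]), np.float64(30.7), 78, np.float64(57.8))
top lid (array([545.6, 196.4]), np.float64(39.9), 305, np.float64(82.2)) small (array([678.7,  67.9]), np.float64(19.3), 52, np.float64(53.8)) large (array([603.5, 138.3]), np.float64(30.4), 171, np.float64(57.1))
```

View pics/c23.png

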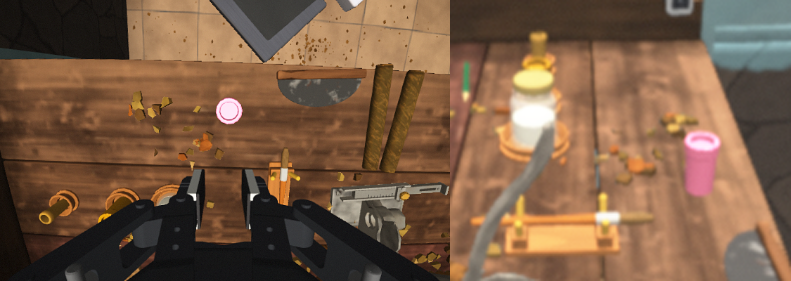

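View pics/c23b.png

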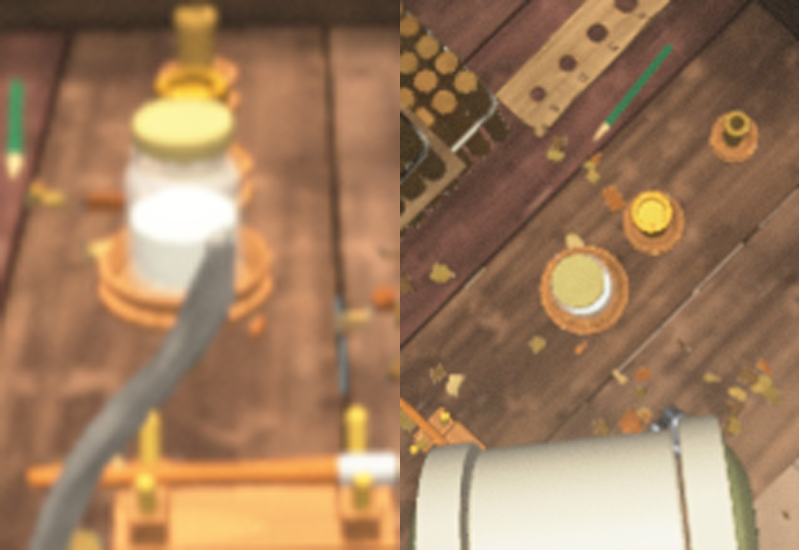

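```bash
python3 -c "
from rig import ctrl
print(ctrl.finish_job(), ctrl.sense()['time_s'])"
```

```text
the job is handed in; nothing more can be done
the job is handed in; nothing more can be done
```

I handed the job in at about 30 s of the 109 s allowed, with everything placed in the order asked. The gum jar is in its stand with the lid level on its rim, both brass punches are upright in their cups, and the brush lies along its rest between the pins. I left the pink look-alike and the ring gauge alone.

The last checks, taken with the robot clear of everything:

| Thing | What the check showed |
|---|---|
| Lid | Top 81–82 mm above the bench (83 mm expected); centre about (545.5, 197.5), within about 2 mm of the stand centre |
| Small punch | Tops read 51–54 mm, against 55 mm expected; centred in its cup |
| Large punch | Tops read 57–61 mm, against 61 mm expected; centred in its cup |
| Brush | Top about 32 mm above the bench, as expected; aligned with the rest |

- **Camera disagreement:** the readings of the lid's position differ by 2–3 mm between cameras, which is about their calibration error.
- **Brush:** at the end it could only be measured in part of the wrist view. Its centring along the rest therefore rests on the grip and release positions and on the pictures.
- **Large punch:** the last wrist view of it was partly blocked. An earlier wrist view right after release put it at (605, 138.8), over the cup.

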